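# Refit the filter of a downdraft sanding box and lock its hatch with the quarter-turn stud

### The arm

A 7-joint arm with a two-finger parallel gripper is mounted at the origin on the work surface. World frame = base frame: x ahead of the robot, y to its left, z up, the work surface at z = 0. Lengths are in m, angles in rad, forces in N, time in s.
With the tool pointing down it reaches from about 0.4 to 0.9 m from the base axis. Payload 5.5 kg.
Tool frame: the origin (TCP) lies between the finger pads; the fingertips stand 19 mm ahead of it and the grasp point (between the pads) is the TCP; y points along the fingers, z is the direction in which the jaws open and shut, and the axes are right-handed (so a half turn about y gives the same grasp; the last joint's range is limited). The gripper opens to 92 mm and grips with 3 to 60 N. Pads are 19 mm wide; open, the fingers measure 130 mm over their backs; the gripper's body (75 mm by 190 mm) begins 47 mm behind the grasp point.
Start: joints at [1.545, 0.501, -0.427, 1.55, 0.221, 1.138, -0.21], TCP at [0.185, -0.623, 0.223] pointing down, gripper open.
Joint ranges: [-2.88, 2.88], [-0.31, 2.03], [-1.54, 1.56], [0.2, 2.42], [-1.41, 4.55], [0.19, 2.02], [-2.57, 2.57]. Speed limits (rad/s): [2.57, 2.57, 3.14, 3.14, 3.14, 3.14, 3.14].

### API

Orientations are given as a unit quaternion [w, x, y, z].
In Python, from cell import sense, vision, env gives the robot as it stands. The module is installed in compiled form; this text tells all that it offers.
- The arm moves only by the tool servo_tool, never from a script. Its arguments are lists of equal length, an entry for each row: "slide": the shift along the tool's x, y, z in mm, a list of three; "rotation": the turn, a rotation vector about the tool's x, y, z in rad, a list of three; "grip": the opening in per cent of the stroke, from 0 (shut) to 100 (fully open). In form: {"slide": [[x, y, z], ...], "rotation": [[ax, ay, az], ...], "grip": [grip, ...]}. A call has exactly 10 rows; each row shifts and turns the commanded pose from where the row before left it, along the tool's axes as they then stand; what a row does not reach is not made up. A row lasts 1/10 s, in which the tool goes at most 50 mm and 8.59 degrees, less where a joint would pass 70% of its speed; a pose out of reach is approached as far as the arm can. A call with a gripper value outside its range is refused whole. The fingers move at their own pace and stop on an object; the grip force is fixed at half the most. Time passes only in rows, so rows that do not move let the fingers close, or fill a call up. It gives the time, the measured TCP pose, the force and the opening at its end, in the units of the state.
- sense(): the state, without advancing time (a new reading comes with each control period).
- vision.grab_frame(name): name is "scene" or "top" or "wrist"; returns the picture (480x640x3 uint8, red, green, blue); there is no depth.
- vision.camera_model(name): a dict with "fx", "fy", "cx", "cy" (pixels), "R" (3x3) and "t" (3): a world point X has camera coordinates R X + t; the wrist camera has in their place "T_tool_cam" (4x4, takes a point from camera to tool coordinates, whose origin is the TCP and whose axes are the tool frame's). Camera axes: x right, y down, z forward; pixel columns grow to the right and rows downward; lengths in m; the calibration is good to about 2 mm. A picture is of the moment at which its call begins: read the wrist's pose just before it. camera_model takes no time and is no camera call.
- env.finish_job(): hands the job in, once; it reports no verdict.
The state is a dict: "clock": time; "joint_positions": joint angles; "qd": joint speeds; "tau": joint torques, N m; "tool_pos": TCP position; "tool_rot": TCP orientation; "force": force on the tool from outside, world axes, zero at the start; "moment": the same for the moment, N m; "finger_gap": finger opening in m.
Only numpy, scipy, OpenCV 4.12 (cv2) and the standard library are available. Lean on these libraries where they do the work, as an engineer would, in place of code of your own. Each camera call takes 0.05 s, during which the arm holds its last target. There are 200 camera calls.

### The job

Put the cleaned filter cassette back flat in its bay in the blue sanding box and swing the hatch down shut over it. Then press the orange wing stud down and give it a quarter turn clockwise so that its cam catches and keeps the hatch locked when you let go. The depth at which it will turn differs from box to box, so feel for it: do not jam the stud hard against its bottom stop or force the wing round while it is blocked, and leave everything else on the bench and on the box where it lies.

Things in the scene. Friction and masses are not known exactly. Their poses are not given: they have to be found in the camera images.
- sander: Blue downdraft sanding box, fixed, 300 (x) x 460 (y) x 115 mm high. Origin: centre of its underside; its switch faces its -x. Top deck at z 115 mm: grey slotted sanding deck for y < 20 mm; beyond it the filter bay, an open well with its centre at x 0, y 95 mm, inside 150 (x) x 110 mm (y), flat floor at z 57 mm.
- cassette: Loose filter cassette, about 0.26 kg: aluminium frame, white pleats, 142 (x) x 102 (y) x 30 mm, red grip rib on top 70 long (x) x 12 wide (y) x 24 mm high, its top 54 mm above the origin. Origin: centre of the underside. It goes in the bay rib up, long side along the box's x (either way round), with 4 mm of play on each side; seated, its rib is 4 mm below the deck.
- hatch (a joint): Hinge of the aluminium hatch over the bay, rad: 0 shut, flat on the deck; 1.57 upright; larger leaning over the slotted deck. Stiff hinge (0.7 N m): the hatch stays at any angle where it is left and is shut by pushing its outer face. Sheet 190 (along the hinge) x 175 x 3 mm.
- hatch_hinge (a point): Middle of the hatch's hinge line, at x 0, y 20, z 115 mm of the box; the line runs along the box's x. The frame turns with the hatch: y from the hinge to the free edge, z out of the outer face (up when shut); the hatch's outer face is at z 3 mm.
- hatch_edge (a point): Middle of the hatch's free edge, on its outer face, 175 mm from the hinge line.
- stud: Sprung quarter-turn stud in the hatch, 152 mm from the hinge line, half-way along it. Origin on its axis, level with the hatch's outer face while it stands up; z out of that face. Pressing it in takes 2 N and 0.3 N more per mm (20 mm at most; damped). It carries the orange wing above and a 4 mm square cross-pin (the cam) below; the pin enters the receptacle's slot as the hatch shuts.
- wing (a joint): Turn of the wing about the stud's axis, rad: about 0 open (wing square to the hinge line, as it starts), grows clockwise seen from above the shut hatch to a stop at 1.6; locked at 1.46 to 1.60 (wing along the hinge line).
- wing_grip (a point): Centre of the orange wing: 36 long x 10 thick x 22 mm high, on a black round flange of 36 mm diameter, 8 mm high. On the axis, 11 mm above the flange's top, 11 mm below the wing's top; 158 mm above the bench when the hatch is shut and the stud up. At wing 0 the wing is long in the point's y. Fingertips can push on the flange's top.
- receptacle: Slotted receptacle of the stud, in the box at x 0, y 172 mm; origin on the stud's axis at deck height. The slot bars turning but at one level, a groove with 1.8 mm of up and down play for the pin, reached after 4.5 to 14.5 mm of stroke (unlike on every box, unseen); 2.5 mm below it is a solid stop. Let go after the turn, the pin springs up 2.5 mm into a catch notch. Over 10 N bends it.
- plane: Wooden hand plane, 240 x 66 mm, 90 mm high with its iron; origin under its centre. Leave alone.
- mallet: Wooden mallet lying down, 240 mm long handle and 120 mm head, 65 mm high. Leave alone.
- bench_brush: Bench brush, 240 x 34 mm, 47 mm high. Leave alone.
- sanding_block: Cork sanding block lying on the slotted deck, 110 x 62 x 34 mm. Leave alone.
- rail_blank: Dark wooden rail blank lying on the slotted deck, 170 x 34 x 22 mm. Leave alone.
There are look-alikes about, which are no part of the job. Leave any brown or purple look-alike of the cassette alone.

How it is judged:
On the way, in this order (a step that is already met when the one before it is completed fails the run):
1. the cassette lies flat on the bay floor, let go (x of cassette in the frame of sander between -0.008 and 0.008 m and y of cassette in the frame of sander between 0.087 and 0.103 m and z of cassette in the frame of sander between 0.05 and 0.061 m and angle between cassette's own z axis and vertical below 0.06 rad and contact force between the fingers and cassette below 0.2 N), for 0.2 s.
2. the hatch is swung shut over the cassette (x of cassette in the frame of sander between -0.008 and 0.008 m and y of cassette in the frame of sander between 0.087 and 0.103 m and z of cassette in the frame of sander between 0.05 and 0.061 m and angle between cassette's own z axis and vertical below 0.06 rad and value of joint hatch below 0.03 rad), for 0.2 s.
3. the wing stud is pressed in and turned a quarter turn clockwise (value of joint hatch below 0.03 rad and value of joint wing above 1.4 rad and z of wing_grip in the frame of sander below 0.1567 m), for 0.1 s.
At the end, for the whole second after the job is handed in: The cassette lies flat in the bay (within 8 mm of its centre and on its floor), the hatch is shut (below 0.03 rad), the wing is turned at least 1.40 rad clockwise and held by its cam at least 1.3 mm below its free height, at rest, with the robot clear (all of step 3 and x of cassette in the frame of sander between -0.008 and 0.008 m and y of cassette in the frame of sander between 0.087 and 0.103 m and z of cassette in the frame of sander between 0.05 and 0.061 m and angle between cassette's own z axis and vertical below 0.06 rad and linear speed of stud below 0.01 m/s); the robot touches nothing.
It fails at once if the stud's cross-pin is forced against its receptacle (more than 12 N: jammed on the bottom stop, or turned while blocked) (contact force between stud and receptacle above 12 N).
It fails at once if another thing is pushed more than 25 mm (distance of any of plane, mallet, bench_brush, sanding_block, rail_blank from where it was at the start of the episode above 0.025 m).
It also fails if it takes over 72 s, if anything falls off the work surface, if the arm or the gripper's body presses on something with over 40 N, if the wrist force passes 120 N, or if a joint passes its speed limit or range.

## Working session

There is one attempt and no reset: what is moved stays moved. The work goes in short steps, Python scripts to look and compute and a tool call to move; the robot and the scene stay as the last step left them, time stands still between calls to the robot, and variables do not carry over. Pictures are saved under pics/ and viewed, about 8 in all and at most 12, crops included, and the job is handed in when it is done.

Besides the shell and the picture viewer there is one more tool, called after "Emit:" in YAML: its name, and indented under it one key for each argument. servo_tool: Moves the arm, as the interface text tells. Its arguments: {"type":"object","properties":{"slide":{"type":"array"},"rotation":{"type":"array"},"grip":{"type":"array"}},"required":["slide","rotation","grip"]}

```bash
ls; mkdir -p pics; python3 - <<'E'
from cell import sense, vision, env
import cv2,json,numpy as np
s=sense();print(s)
for n in("scene","top"):
    cv2.imwrite(f"pics/{n}0.png",vision.grab_frame(n)[:,:,::-1])
    print(n,vision.camera_model(n))
print(vision.camera_model("wrist"))
E
```

```text
pics
{'clock': 0.0, 'joint_positions': array([ 1.54518202,  0.50187128, -0.4267888 ,  1.55145158,  0.22080612,
        1.13827317, -0.21034879]), 'qd': array([-0.00029303,  0.00214667, -0.00074728, -0.00140896,  0.00086734,
       -0.00013976,  0.00125561]), 'tau': array([ 2.73054793e-04, -5.66596627e+01, -5.81581727e+00, -2.79114568e+01,
       -6.85488735e-02,  3.11492023e-02,  2.01210546e-04]), 'tool_pos': array([ 0.18488705, -0.62241568,  0.22156279]), 'tool_rot': array([ 0.10168502, -0.10183318,  0.70042995, -0.69906226]), 'force': array([ 0.10951936,  0.55766305, -0.18846252]), 'moment': array([ 0.00843027, -0.00059229,  0.05845038]), 'finger_gap': 0.09183312697625869}
scene {'fx': 529.5083998909854, 'fy': 529.5083998909854, 'cx': 319.18542769537765, 'cy': 237.50738836454093, 'R': array([[-0.47879807,  0.87791365, -0.00447522],
       [ 0.72416088,  0.39205202, -0.56735018],
       [-0.49632995, -0.27488695, -0.82346448]]), 't': array([ 0.24388975, -0.26576647,  1.79270932])}
top {'fx': 438.14199127675835, 'fy': 438.14199127675835, 'cx': 315.26396464620984, 'cy': 245.80748305208135, 'R': array([[ 0.02740902, -0.9995432 ,  0.01273366],
       [-0.98018392, -0.02937382, -0.19589963],
       [ 0.19618418, -0.00711191, -0.98054127]]), 't': array([-0.03653913,  0.47845013,  1.44843525])}
{'fx': 399.7830899504988, 'fy': 399.7830899504988, 'cx': 320.7180740292313, 'cy': 236.87512730238757, 'T_tool_cam': array([[-2.55138998e-04,  9.61628382e-01,  2.74355226e-01,
        -7.39513594e-02],
       [-2.28733894e-04, -2.74355283e-01,  9.61628372e-01,
        -1.62052547e-01],
       [ 9.99999941e-01,  1.82594560e-04,  2.89955736e-04,
        -2.39975604e-04],
       [ 0.00000000e+00,  0.00000000e+00,  0.00000000e+00,
         1.00000000e+00]])}
```

View pics/scene0.png

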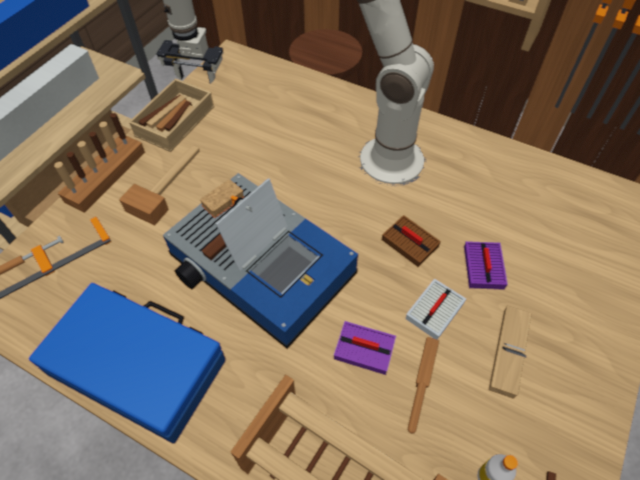

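View pics/top0.png

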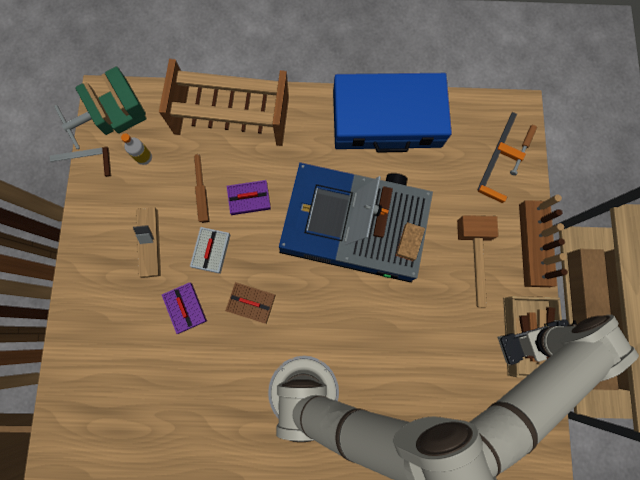

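Candidates for the cassette in the top view are white (211,250), brown (250,302), purple (249,197) and purple (184,307). The white pleats on an aluminium frame match the description, so I choose (211,250). The sander's bay faces world +y, and the hatch stands up near column 365.

```bash
cat > h.py <<'E'
import numpy as np,cv2
from scipy.spatial.transform import Rotation as Rn
from cell import sense,vision,env
def cam(n):
    m=vision.camera_model(n)
    if n!="wrist": return m,m["R"],m["t"]
    s=sense();T=m["T_tool_cam"];Rt=rot(s["tool_rot"])
    Rwc=Rt@T[:3,:3];c=s["tool_pos"]+Rt@T[:3,3]
    return m,Rwc.T,-Rwc.T@c
def rot(q): return Rn.from_quat([q[1],q[2],q[3],q[0]]).as_matrix()
def cast(C,px,z):
    m,R,t=C;px=np.atleast_2d(px).astype(float)
    d=np.c_[(px[:,0]-m["cx"])/m["fx"],(px[:,1]-m["cy"])/m["fy"],np.ones(len(px))]@R
    c=-R.T@t
    return c+d*((z-c[2])/d[:,2])[:,None]
def proj(C,X):
    m,R,t=C;p=np.atleast_2d(X)@R.T+t
    return np.c_[m["fx"]*p[:,0]/p[:,2]+m["cx"],m["fy"]*p[:,1]/p[:,2]+m["cy"]]
def down(a):  # tool y down, tool z at heading a
    z=np.array([np.cos(a),np.sin(a),0]);y=np.array([0,0,-1.]);return np.c_[np.cross(y,z),y,z]
def go(pos,Rt):
    "total slide (tool axes at start, mm) and rotation vector to reach pose"
    s=sense();R0=rot(s["tool_rot"])
    print("slide",np.round(R0.T@(np.array(pos)-s["tool_pos"])*1e3,1),"rot",np.round(Rn.from_matrix(R0.T@Rt).as_rotvec(),3), "slide in end axes",np.round(Rt.T@(np.array(pos)-s["tool_pos"])*1e3,1))
E
python3 - <<'E'
from h import *
s=sense();print(rot(s["tool_rot"]).round(3))
C=cam("top");im=cv2.imread("pics/top0.png");hsv=cv2.cvtColor(im,cv2.COLOR_BGR2HSV)
def comps(m,a=15):
    n,l,st,ce=cv2.connectedComponentsWithStats(m.astype(np.uint8));return [(i,st[i],ce[i]) for i in range(1,n) if st[i][4]>a],l
roi=np.zeros(im.shape[:2],bool);roi[220:280,180:240]=1
red=((hsv[...,0]<8)|(hsv[...,0]>172))&(hsv[...,1]>150)&(hsv[...,2]>90)&roi
p=np.argwhere(red)[:,::-1];P=cast(C,p,.054);c=P[:,:2].mean(0);w,v=np.linalg.eigh(np.cov((P[:,:2]-c).T));print("rib",len(p),c,v[:,1],np.sqrt(w)*3.46)
wh=(hsv[...,1]<50)&(hsv[...,2]>90)&roi|red
cs=max(cv2.findContours(wh.astype(np.uint8),0,1)[0],key=cv2.contourArea)
box=cv2.boxPoints(cv2.minAreaRect(cs));B=cast(C,box,.03);print("cass",B.mean(0),np.diff(B,axis=0))
print("cass corners px",box)
# sander
for nm,q in dict(top=[(301,165),(432,190),(413,280),(281,252)]).items():
    Q=cast(C,q,.115);print(nm,Q,np.linalg.norm(np.diff(Q,axis=0),axis=1))
for im_,n in((im,"top"),(cv2.imread("pics/scene0.png"),"scene")):
    cv2.imwrite(f"pics/c_{n}.png",cv2.resize(im_[150:290,265:445] if n=="top" else im_[165:345,160:365],None,fx=3.5 if n=="top" else 3.3,fy=3.5 if n=="top" else 3.3,interpolation=2))
E
```

```text
[[-0.959 -0.     0.285]
 [-0.285  0.002 -0.959]
 [-0.    -1.    -0.002]]
rib 64 [0.45824659 0.34085554] [-0.98377163  0.17942511] [0.01081743 0.06928689]
cass [0.45949305 0.34128168 0.03      ] [[ 0.1467696  -0.02535363  0.        ]
 [-0.02377447 -0.10180924  0.        ]
 [-0.14594598  0.02722104  0.        ]]
cass corners px [[189.33098 266.56464]
 [200.17345 225.00179]
 [229.03539 232.53098]
 [218.19292 274.0938 ]]
top [[ 0.7428318   0.03352107  0.115     ]
 [ 0.66836622 -0.40852087  0.115     ]
 [ 0.36311059 -0.33965461  0.115     ]
 [ 0.44199301  0.08826567  0.115     ]] [0.44827023 0.31292741 0.4351301 ]
```

```bash
python3 -c "
import cv2,numpy as np
a=cv2.imread('pics/c_top.png');b=cv2.imread('pics/scene0.png')[165:345,160:365];b=cv2.resize(b,None,fx=2,fy=2,interpolation=2);a=cv2.resize(a,(390,303))
o=np.zeros((max(a.shape[0],b.shape[0]),a.shape[1]+b.shape[1],3),np.uint8);o[:a.shape[0],:a.shape[1]]=a;o[:b.shape[0],a.shape[1]:]=b;cv2.imwrite('pics/comb.png',o)"
```

```text
(no output)
```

View pics/comb.png

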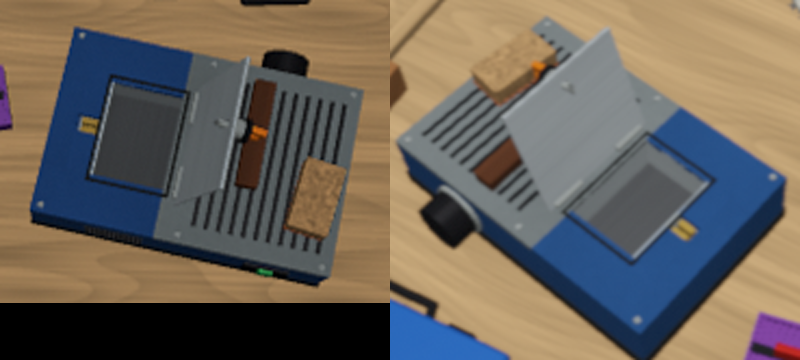

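```bash
cat >> h.py <<'E'
def boxT(p): # x,y,yaw -> fn box->world
    x,y,a=p;c,s=np.cos(a),np.sin(a);return lambda X:np.atleast_2d(X)@np.array([[c,s,0],[-s,c,0],[0,0,1]])+[x,y,0]
def hat(h,X): # hatch_hinge frame pts -> box
    X=np.atleast_2d(X);c,s=np.cos(h),np.sin(h);return np.c_[X[:,0],20e-3+c*X[:,1]-s*X[:,2],.115+s*X[:,1]+c*X[:,2]]
E
python3 - <<'E'
from h import *
from scipy.optimize import least_squares
T=cam("top");S=cam("scene")
# box corners order: (+x,+y),(+x,-y),(-x,-y),(-x,+y)
K=np.array([[.15,.23,.115],[.15,-.23,.115],[-.15,-.23,.115],[-.15,.23,.115]])
tp=np.array([(300.5,163),(432,192.5),(412.7,277),(280.2,248)])
sp=np.array([(282.5,331),(165,235),(239,174),(357.5,254)])
f=lambda p:np.r_[(proj(T,boxT(p)(K))-tp).ravel(),(proj(S,boxT(p)(K))-sp).ravel()]
r=least_squares(f,[.55,-.15,-.2],loss="soft_l1");print(r.x,r.fun.reshape(-1,2).round(1).tolist())
p=r.x
rec=boxT(p)([[0,.172,.115],[0,.095,.057]]);print(rec)
im=cv2.cvtColor(cv2.imread("pics/top0.png"),cv2.COLOR_BGR2HSV)
y=(abs(im[...,0].astype(int)-22)<8)&(im[...,1]>100);q=np.zeros_like(y);q[198:218,296:316]=1
print("yellow",np.argwhere(y&q)[:,::-1].mean(0),"pred",proj(T,rec[:1]))
for h in np.arange(1.5,2.1,.1): 
    E=boxT(p)(hat(h,[[.095,.175,0],[-.095,.175,0],[0,.152,.011+.011]]));print(h.round(1),proj(T,E).round(0).tolist(),proj(S,E).round(0).tolist())
print("meas top edge",[379.9,176.8],"wing top",(383,211),"scene corners",(160+220/2,165+30/2),(160+115/2,165+115/2))
E
```

```text
[ 0.56433411 -0.15732238 -0.20349276] [[-0.6, -2.2], [1.3, -1.4], [4.2, 0.7], [-2.0, -2.7], [1.8, 0.3], [-2.1, -1.6], [0.1, -2.4], [1.2, -0.5]]
[[ 0.59909381  0.01112869  0.115     ]
 [ 0.58353278 -0.06428254  0.057     ]]
yellow [306.12244898 207.48979592] pred [[306.28546034 206.11963689]]
1.5 [[359.0, 170.0], [345.0, 231.0], [360.0, 204.0]] [[234.0, 235.0], [288.0, 188.0], [256.0, 211.0]]
1.6 [[365.0, 171.0], [351.0, 232.0], [364.0, 205.0]] [[229.0, 231.0], [283.0, 185.0], [252.0, 209.0]]
1.7 [[371.0, 173.0], [357.0, 233.0], [369.0, 207.0]] [[224.0, 228.0], [278.0, 182.0], [248.0, 206.0]]
1.8 [[376.0, 174.0], [363.0, 235.0], [374.0, 208.0]] [[220.0, 225.0], [273.0, 179.0], [244.0, 205.0]]
1.9 [[382.0, 176.0], [368.0, 237.0], [378.0, 210.0]] [[215.0, 222.0], [268.0, 177.0], [240.0, 203.0]]
2.0 [[387.0, 178.0], [374.0, 239.0], [382.0, 211.0]] [[211.0, 220.0], [264.0, 176.0], [237.0, 203.0]]
2.1 [[391.0, 180.0], [378.0, 240.0], [386.0, 213.0]] [[207.0, 219.0], [260.0, 175.0], [234.0, 202.0]]
meas top edge [379.9, 176.8] wing top (383, 211) scene corners (270.0, 180.0) (217.5, 222.5)
```

Emit:
servo_tool:
  slide:
    - [-32,-24,-28]
    - [-32,-24,-28]
    - [-32,-24,-32]
    - [-32,-20,-32]
    - [-32,-16,-32]
    - [-32,-12,-32]
    - [-32,-10,-32]
    - [-32,-6,-34]
    - [-32,-4,-34]
    - [-32,0,-34]
  rotation:
    - [0,0,0]
    - [0,0,0]
    - [0,0,0]
    - [0,0,0]
    - [0,0,0]
    - [0,0,0]
    - [0,0,0]
    - [0,0,0]
    - [0,0,0]
    - [0,0,0]
  grip: [100,100,100,100,100,100,100,100,100,100]

```text
clock: 1.1
tool_pos: [0.4014, -0.2263, 0.3626]
tool_rot: [-0.102, 0.102, -0.699, 0.7]
force: [1.9, 0.5, -0.0]
finger_gap: 0.092
```

Emit:
servo_tool:
  slide:
    - [-17,0,-39]
    - [-21,0,-37]
    - [-25,0,-34]
    - [-28.5,0,-31]
    - [-32,0,-28]
    - [-34.5,0,-24]
    - [-37,0,-20]
    - [-39,0,-16]
    - [-40.5,0,-12]
    - [-41.5,0,-7]
  rotation:
    - [0,-0.11,0]
    - [0,-0.11,0]
    - [0,-0.11,0]
    - [0,-0.11,0]
    - [0,-0.11,0]
    - [0,-0.11,0]
    - [0,-0.11,0]
    - [0,-0.11,0]
    - [0,-0.11,0]
    - [0,-0.11,0]
  grip: [100,100,100,100,100,100,100,100,100,100]

```text
clock: 2.1
tool_pos: [0.4523, 0.1925, 0.3621]
tool_rot: [-0.453, 0.453, -0.542, 0.543]
force: [0.4, -1.2, -0.1]
finger_gap: 0.0918
```

```bash
python3 - <<'E'
from h import *
s=sense();print(s["joint_positions"].round(2),s["tool_pos"]);go([.458,.341,.20],down(-.18))
E
```

```text
[ 0.6   0.21 -1.21  1.73  0.21  1.34 -0.82] [0.45233125 0.19248563 0.36210428]
slide [-147.3  162.   -21. ] rot [-0.001  0.001  0.001] slide in end axes [-147.1  162.1  -21. ]
```

Emit:
servo_tool:
  slide:
    - [-18,18,-2]
    - [-18,18,-3]
    - [-18,18,-3]
    - [-18,18,-3]
    - [-18,18,-3]
    - [-18,18,-3]
    - [-18,18,-3]
    - [-14,18,-1]
    - [-7,18,0]
    - [0,0,0]
  rotation:
    - [0,0,0]
    - [0,0,0]
    - [0,0,0]
    - [0,0,0]
    - [0,0,0]
    - [0,0,0]
    - [0,0,0]
    - [0,0,0]
    - [0,0,0]
    - [0,0,0]
  grip: [100,100,100,100,100,100,100,100,100,100]

```text
clock: 3.1
tool_pos: [0.4568, 0.339, 0.1973]
tool_rot: [0.451, -0.455, 0.543, -0.543]
force: [-0.9, -0.2, -0.3]
finger_gap: 0.0917
```

```bash
python3 - <<'E'
from h import *
C=cam("wrist");im=vision.grab_frame("wrist")[:,:,::-1];cv2.imwrite("pics/w1.png",im)
hsv=cv2.cvtColor(im,cv2.COLOR_BGR2HSV)
red=((hsv[...,0]<8)|(hsv[...,0]>172))&(hsv[...,1]>150)&(hsv[...,2]>90)
n,l,st,ce=cv2.connectedComponentsWithStats(red.astype(np.uint8))
for i in range(1,n):
  if st[i][4]>150:
    p=np.argwhere(l==i)[:,::-1];r=cv2.minAreaRect(p.astype(np.float32));B=cast(C,cv2.boxPoints(r),.054)
    print(st[i],r,B.mean(0).round(4),np.linalg.norm(np.diff(B,axis=0),axis=1).round(4),np.arctan2(*(B[1]-B[0])[1::-1]).round(3),np.arctan2(*(B[2]-B[1])[1::-1]).round(3))
E
```

```text
[  20  141   73   65 1390] ((56.05500030517578, 172.97512817382812), (17.04595947265625, 83.853515625), 49.70785140991211) [0.264  0.4113 0.054 ] [0.0695 0.0116 0.0701] 0.446 -1.134
[ 287  213   87   13 1040] ((330.0, 219.0), (12.0, 86.0), 90.0) [0.4636 0.339  0.054 ] [0.0671 0.0097 0.0677] -0.179 -1.715
```

View pics/w1.png

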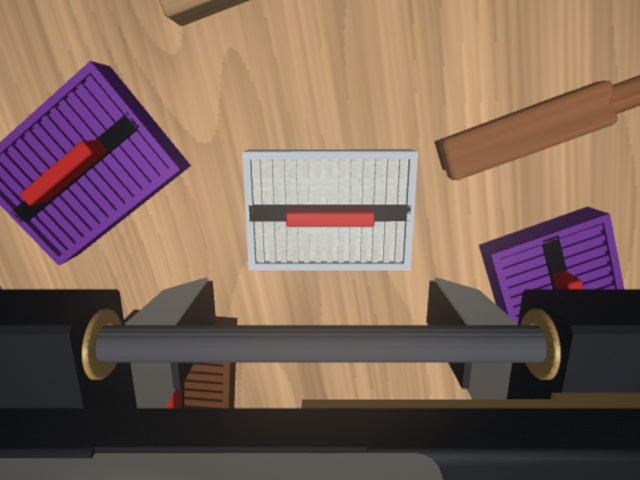

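The white cassette is in view, with its rib at (330,219). The nearest look-alikes are clear of the fingers. I'll grip the rib lengthwise, so the gripper's body will stay clear of the upright hatch when I place it.

Emit:
servo_tool:
  slide:
    - [-1,30,6]
    - [0,35,1]
    - [0,35,0]
    - [0,22,0]
    - [0,12,0]
    - [0,8,0]
    - [0,0,0]
    - [0,0,0]
    - [0,0,0]
    - [0,0,0]
  rotation:
    - [0,0,0]
    - [0,0,0]
    - [0,0,0]
    - [0,0,0]
    - [0,0,0]
    - [0,0,0]
    - [0,0,0]
    - [0,0,0]
    - [0,0,0]
    - [0,0,0]
  grip: [100,100,100,100,100,100,100,50,50,50]

```text
clock: 4.15
tool_pos: [0.466, 0.3398, 0.059]
tool_rot: [-0.453, 0.452, -0.543, 0.544]
force: [0.2, -0.1, -0.1]
finger_gap: 0.0725
```

Emit:
servo_tool:
  slide:
    - [0,0,0]
    - [0,0,0]
    - [0,0,0]
    - [0,-10,0]
    - [0,-20,0]
    - [0,-30,0]
    - [0,-30,0]
    - [0,-30,0]
    - [0,-30,0]
    - [0,-20,0]
  rotation:
    - [0,0,0]
    - [0,0,0]
    - [0,0,0]
    - [0,0,0]
    - [0,0,0]
    - [0,0,0]
    - [0,0,0]
    - [0,0,0]
    - [0,0,0]
    - [0,0,0]
  grip: [40,40,40,40,40,40,40,40,40,40]

```text
clock: 5.15
tool_pos: [0.4657, 0.3402, 0.2311]
tool_rot: [-0.454, 0.452, -0.543, 0.543]
force: [0.9, 0.3, -0.5]
finger_gap: 0.0368
```

```bash
python3 - <<'E'
from h import *
s=sense();print(s["tool_pos"],s["force"],s["finger_gap"]);go([.5835+.006,-.0643+.03,.235],down(-.2035))
E
```

```text
[0.46565747 0.34023288 0.23108954] [ 0.90948677  0.27435644 -0.54588104] 0.03675272755622558
slide [346.   -4.2 189.4] rot [-0.002  0.022 -0.002] slide in end axes [341.8  -3.9 197. ]
```

The gap closed to 37 mm, so the rib isn't held. I'll look at it.

```bash
python3 - <<'E'
from h import *
C=cam("wrist");im=vision.grab_frame("wrist")[:,:,::-1];cv2.imwrite("pics/w2.png",im)
hsv=cv2.cvtColor(im,cv2.COLOR_BGR2HSV)
red=((hsv[...,0]<8)|(hsv[...,0]>172))&(hsv[...,1]>150)&(hsv[...,2]>90)
n,l,st,ce=cv2.connectedComponentsWithStats(red.astype(np.uint8))
for i in range(1,n):
  if st[i][4]>150:
    p=np.argwhere(l==i)[:,::-1];r=cv2.minAreaRect(p.astype(np.float32));B=cast(C,cv2.boxPoints(r),.054)
    print(st[i],r,B.mean(0).round(4),np.linalg.norm(np.diff(B,axis=0),axis=1).round(4),np.arctan2(*(B[1]-B[0])[1::-1]).round(3),np.arctan2(*(B[2]-B[1])[1::-1]).round(3))
E
```

```text
[  38  144   72   59 1234] ((72.967041015625, 171.07606506347656), (15.991158485412598, 83.5890121459961), 50.013118743896484) [0.2665 0.4123 0.054 ] [0.0758 0.0121 0.0765] 0.447 -1.133
[280 209  78  11 408] ((318.5, 214.0), (10.0, 77.0), 90.0) [0.4637 0.3389 0.054 ] [0.0666 0.0089 0.0671] -0.181 -1.727
[524 262  33  51 607] ((543.793212890625, 286.685546875), (56.20520782470703, 17.351228713989258), 64.79888153076172) [0.6543 0.2343 0.054 ] [0.0149 0.0581 0.0154] 0.31 -1.215
```

View pics/w2.png

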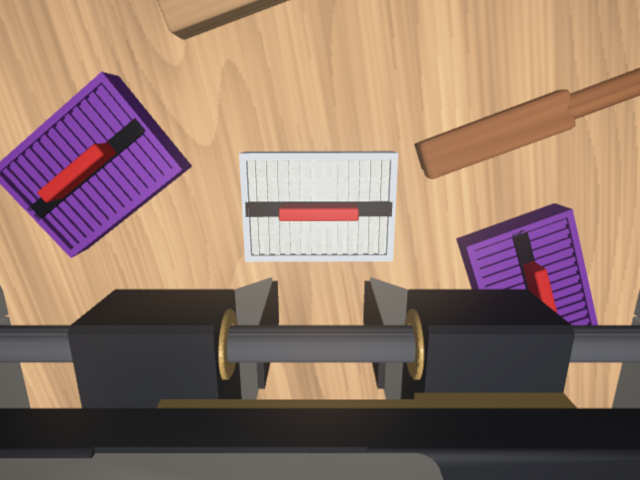

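The cassette didn't move: the rib is still at (0.4637, 0.3389), so the fingers never bore on it. I'll go down lower and look before closing.

Emit:
servo_tool:
  slide:
    - [0,20,-1]
    - [0,35,-1]
    - [0,40,0]
    - [0,35,0]
    - [0,25,0]
    - [0,12,0]
    - [0,8,0]
    - [0,4,0]
    - [0,3,0]
    - [0,0,0]
  rotation:
    - [0,0,0]
    - [0,0,0]
    - [0,0,0]
    - [0,0,0]
    - [0,0,0]
    - [0,0,0]
    - [0,0,0]
    - [0,0,0]
    - [0,0,0]
    - [0,0,0]
  grip: [100,100,100,100,100,100,100,100,100,100]

```text
clock: 6.2
tool_pos: [0.464, 0.3401, 0.0467]
tool_rot: [-0.453, 0.452, -0.543, 0.543]
force: [-0.4, -0.4, 0.3]
finger_gap: 0.0917
```

```bash
python3 - <<'E'
from h import *
s=sense();print(s["tool_pos"],s["force"],s["finger_gap"])
C=cam("wrist");im=vision.grab_frame("wrist")[:,:,::-1];cv2.imwrite("pics/w3.png",im)
E
```

```text
[0.4639575  0.34005667 0.04674202] [-0.38367163 -0.36249944  0.27616545] 0.09165851086969976
```

View pics/w3.png

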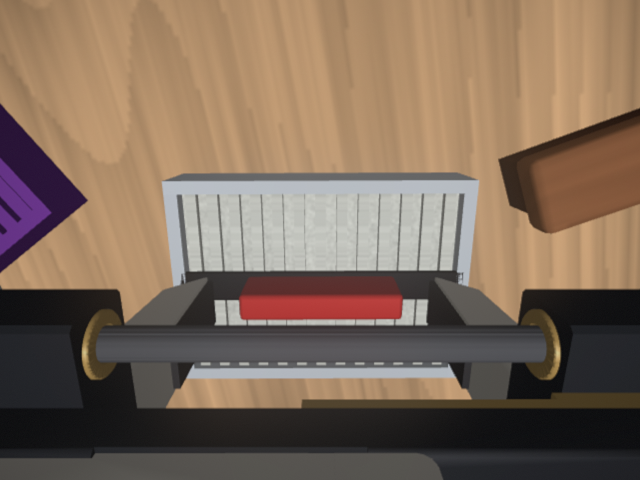

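The fingers now straddle the rib, which sits at (321,300), right on the TCP's projection. I'll close and wait longer this time.

Emit:
servo_tool:
  slide:
    - [0,-2,0]
    - [0,0,0]
    - [0,0,0]
    - [0,0,0]
    - [0,0,0]
    - [0,0,0]
    - [0,0,0]
    - [0,0,0]
    - [0,0,0]
    - [0,0,0]
  rotation:
    - [0,0,0]
    - [0,0,0]
    - [0,0,0]
    - [0,0,0]
    - [0,0,0]
    - [0,0,0]
    - [0,0,0]
    - [0,0,0]
    - [0,0,0]
    - [0,0,0]
  grip: [50,50,50,50,50,50,50,50,50,50]

```text
clock: 7.25
tool_pos: [0.4637, 0.3398, 0.0483]
tool_rot: [-0.453, 0.452, -0.543, 0.543]
force: [-0.3, -1.5, 5.2]
finger_gap: 0.0677
```

Emit:
servo_tool:
  slide:
    - [0,-4,0]
    - [0,-6,0]
    - [0,-10,0]
    - [0,-10,0]
    - [0,-20,0]
    - [0,-20,0]
    - [0,-20,0]
    - [0,-20,0]
    - [0,-20,0]
    - [0,0,0]
  rotation:
    - [0,0,0]
    - [0,0,0]
    - [0,0,0]
    - [0,0,0]
    - [0,0,0]
    - [0,0,0]
    - [0,0,0]
    - [0,0,0]
    - [0,0,0]
    - [0,0,0]
  grip: [50,50,50,50,50,50,50,50,50,50]

```text
clock: 8.25
tool_pos: [0.4647, 0.3414, 0.1814]
tool_rot: [-0.455, 0.451, -0.543, 0.543]
force: [0.1, 0.7, -2.5]
finger_gap: 0.0671
```

Held: the weight reads 2.5 N and the gap 67 mm. Carrying it to above the bay.

Emit:
servo_tool:
  slide:
    - [10,-20,6]
    - [25,-16,14]
    - [40,-12,22]
    - [45,-6,25]
    - [45,0,25]
    - [45,0,25]
    - [45,0,25]
    - [42,0,24]
    - [30,0,17]
    - [19,0,9]
  rotation:
    - [0,0,0]
    - [0,0,0]
    - [0,0.004,0]
    - [0,0.004,0]
    - [0,0.004,0]
    - [0,0.004,0]
    - [0,0.004,0]
    - [0,0.003,0]
    - [0,0,0]
    - [0,0,0]
  grip: [50,50,50,50,50,50,50,50,50,50]

```text
clock: 9.25
tool_pos: [0.5838, -0.0356, 0.2305]
tool_rot: [-0.444, 0.445, -0.55, 0.55]
force: [-0.1, 0.4, -2.1]
finger_gap: 0.0675
```

```bash
python3 - <<'E'
from h import *
s=sense();print(s["tool_pos"],s["force"],s["finger_gap"])
p=[.5643,-.1573,-.2035]
C=cam("wrist");im=np.ascontiguousarray(vision.grab_frame("wrist")[:,:,::-1]);cv2.imwrite("pics/w4.png",im)
Z=.115;bay=[[x,.095+y,Z] for x,y in((.075,.055),(.075,-.055),(-.075,-.055),(-.075,.055))]
print(proj(C,boxT(p)(bay+[[0,.172,Z],[.15,.23,Z],[-.15,.23,Z]])).round(0).tolist())
E
```

```text
[ 0.58384146 -0.0355675   0.23051813] [-0.1045469   0.35803254 -2.09494879] 0.06746389759963073
[[436.0, 192.0], [425.0, 333.0], [232.0, 334.0], [221.0, 193.0], [328.0, 161.0], [562.0, 68.0], [96.0, 71.0]]
```

View pics/w4.png

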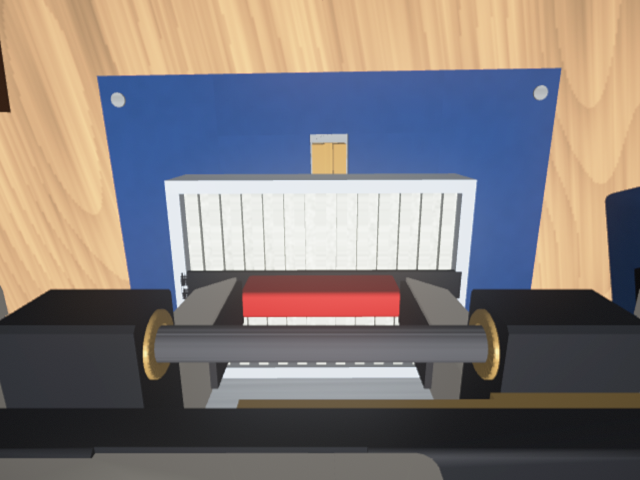

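The cassette hangs level, with its rib centred at (321,297). The deck's far corners are at (98,77) and (560,69), and the receptacle is at (329,160). I'll refine the box pose from these.

```bash
python3 - <<'E'
from h import *
C=cam("wrist");im=cv2.imread("pics/w4.png");h=cv2.cvtColor(im,cv2.COLOR_BGR2HSV)
b=(abs(h[...,0].astype(int)-110)<12)&(h[...,1]>120)&(h[...,2]>60)
cols=np.arange(130,540,5);rows=np.array([np.argmax(b[:150,c]) for c in cols])
k=np.polyfit(cols,rows,1);
k=np.polyfit(cols[abs(rows-np.polyval(k,cols))<2],rows[abs(rows-np.polyval(k,cols))<2],1);print("far edge",k)
r=np.arange(100,260,5);L=np.array([np.argmax(b[q,:200]) for q in r]);Rr=np.array([599-np.argmax(b[q,:600][::-1]) for q in r])
kl=np.polyfit(r,L,1);kr=np.polyfit(r,Rr,1);print(kl,kr,abs(L-np.polyval(kl,r)).max(),abs(Rr-np.polyval(kr,r)).max())
def X(kl):  # intersect u=kl0 v+kl1, v=k0u+k1
    v=(k[0]*kl[1]+k[1])/(1-k[0]*kl[0]);return kl[0]*v+kl[1],v
A=cast(C,[X(kl),X(kr)],.115)[:,:2];print(X(kl),X(kr),A,np.linalg.norm(A[1]-A[0]))
e=A[1]-A[0];a=np.arctan2(e[1],e[0]);Ld=cast(C,np.c_[np.polyval(kl,r),r],.115);print("yaw",a,"side yaw",[np.arctan2(*(Q[0]-Q[-1])[1::-1])-np.pi/2 for Q in (Ld,cast(C,np.c_[np.polyval(kr,r),r],.115))])
o=(abs(h[...,0].astype(int)-20)<8)&(h[...,1]>120);q=np.zeros_like(o);q[125:175,295:365]=1
y,x=np.nonzero(o&q&(h[...,2]>120));print("recept px x range",x.min(),x.max(),y.min(),y.max(),cast(C,[[(x.min()+x.max())/2,(y.min()+y.max())/2]],.115))
mid=A.mean(0);n=np.array([-np.sin(a),np.cos(a)]);c=mid-.23*n;print("box",c,a,"bay",c+.095*n,"rec",c+.172*n)
rr=(h[...,0]<8)&(h[...,1]>150)&(h[...,2]>90);ys,xs=np.nonzero(rr);B=cv2.minAreaRect(np.c_[xs,ys].astype(np.float32));print("rib",B)
# top rim of cassette far edge line
E
```

```text
far edge [-1.72440439e-02  7.86360836e+01]
[ 0.15788123 86.06983138] [-1.39699413e-01  5.69202896e+02] 0.4884530791788677 0.46902492668618834
(np.float64(98.21759464420632), np.float64(76.94241511352425)) (np.float64(559.5654647249016), np.float64(68.98691217650949)) [[0.46523735 0.09161248]
 [0.75699073 0.03331461]] 0.29752088182080594
yaw -0.19722152276996976 side yaw [np.float64(-0.19822608575757994), np.float64(-0.1980080652912215)]
recept px x range 313 344 144 152 [[0.60157395 0.0161133  0.115     ]]
box [ 0.56604658 -0.16307786] -0.19722152276996976 bay [ 0.5846614  -0.06991945] rec [0.5997492  0.00558789]
rib ((320.5536193847656, 304.07537841796875), (23.325088500976562, 157.04095458984375), 89.56594848632812)
```

```bash
python3 - <<'E'
from h import *
s=sense();R=rot(s["tool_rot"]);print(np.arctan2(R[1,2],R[0,2]),R[:,1]);go([.5846,-.0685,.180],down(-.197))
E
```

```text
-0.21339676822587605 [-0.00135015 -0.00293684 -0.99999478]
slide [28.8 50.3  6.5] rot [ 0.001 -0.016  0.003] slide in end axes [29.1 50.2  6. ]
```

Emit:
servo_tool:
  slide:
    - [4,0,1]
    - [8,5,2]
    - [8,8,2]
    - [6,10,1]
    - [3,12,0]
    - [0,10,0]
    - [0,5,0]
    - [0,0,0]
    - [0,0,0]
    - [0,0,0]
  rotation:
    - [0,-0.005,0]
    - [0,-0.006,0]
    - [0,-0.005,0]
    - [0,0,0]
    - [0,0,0]
    - [0,0,0]
    - [0,0,0]
    - [0,0,0]
    - [0,0,0]
    - [0,0,0]
  grip: [50,50,50,50,50,50,50,50,50,50]

```text
clock: 10.3
tool_pos: [0.5844, -0.0599, 0.1824]
tool_rot: [-0.451, 0.45, -0.545, 0.545]
force: [-0.8, -0.6, -3.4]
finger_gap: 0.0677
```

```bash
python3 - <<'E'
from h import *
s=sense();print(s["tool_pos"],s["force"]);C=cam("wrist")
w=vision.grab_frame("wrist")[:,:,::-1];t=vision.grab_frame("top")[:,:,::-1];sc=vision.grab_frame("scene")[:,:,::-1]
go([.5846,-.0685,.160],down(-.197))
R=lambda a:cv2.resize(a,(400,300),interpolation=cv2.INTER_CUBIC)
cv2.imwrite("pics/m5.png",np.vstack([np.hstack([R(w),R(t[150:285,270:450])]),np.hstack([R(sc[200:320,220:380]),R(w[120:420,120:520])])]))
h=cv2.cvtColor(np.ascontiguousarray(w),cv2.COLOR_BGR2HSV);b=(abs(h[...,0].astype(int)-110)<12)&(h[...,1]>120)&(h[...,2]>60)
cols=np.arange(150,500,5);rows=np.array([np.argmax(b[:150,c]) for c in cols]);k=np.polyfit(cols,rows,1)
E=cast(C,np.c_[[150,500],np.polyval(k,[150,500])],.115)[:,:2];e=E[1]-E[0];a=np.arctan2(e[1],e[0]);n=np.array([-np.sin(a),np.cos(a)])
print("yaw",a,"TCP y in box",.23+n@(s["tool_pos"][:2]-E[0]),k)
E
```

```text
[ 0.5843598  -0.05989372  0.18241952] [-0.75537186 -0.55267261 -3.4180884 ]
slide [ 8.1 22.3  1.9] rot [-0.001  0.008  0.   ] slide in end axes [ 8.1 22.3  2. ]
yaw -0.19398174828557366 TCP y in box 0.10116713621061041 [6.55060800e-03 1.01160003e+01]
```

View pics/m5.png

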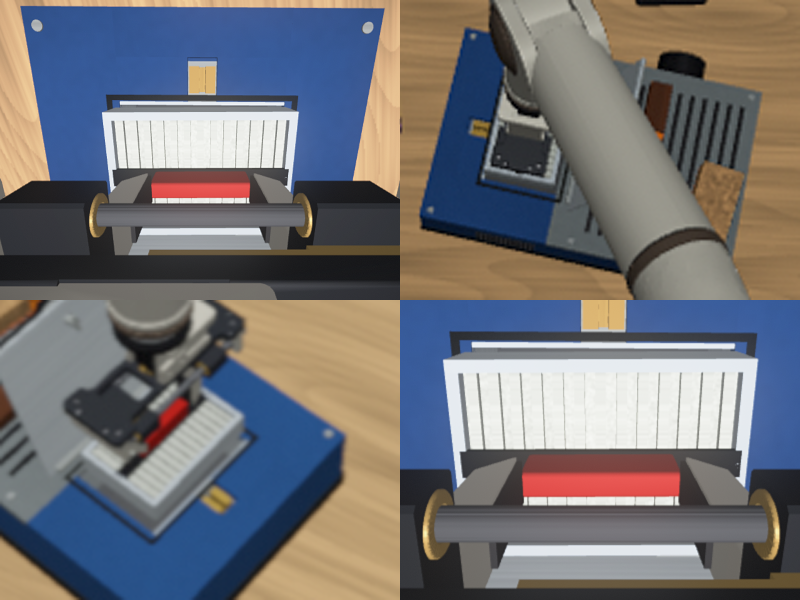

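The bay's black rim spans u=171 to 479 at v≈155, and the cassette is nearly over it. I'll compute the final correction.

```bash
python3 - <<'E'
from h import *
C=cam("wrist");Q=cast(C,[[171.5,152.5],[478.5,152.5]],.115)[:,:2];print(Q,np.linalg.norm(Q[1]-Q[0]))
a=-.195;n=np.array([-np.sin(a),np.cos(a)]);x=np.array([np.cos(a),np.sin(a)]);s=sense();d=Q.mean(0)-s["tool_pos"][:2];print("rim mid rel TCP box axes",x@d,n@d)
print(proj(C,[*(s["tool_pos"]+0)]))
tgt=s["tool_pos"][:2]+x*(x@d)-n*.0062;go([*tgt,.150],down(-.195))
E
```

```text
[[ 0.51262508  0.01254188]
 [ 0.68232296 -0.01985906]] 0.17276340563633008
rim mid rel TCP box axes 0.0020759130451953167 0.058045947797420866
[[320.70910068 297.66579345]]
slide [ 6.2 32.3  2. ] rot [-0.001  0.006  0.   ] slide in end axes [ 6.2 32.3  2.1]
```

Emit:
servo_tool:
  slide:
    - [3,0,1]
    - [4,0,1]
    - [0,4,0]
    - [0,5,0]
    - [0,5,0]
    - [0,5,0]
    - [0,5,0]
    - [0,4,0]
    - [0,4,0]
    - [0,0,0]
  rotation:
    - [0,0.003,0]
    - [0,0.003,0]
    - [0,0,0]
    - [0,0,0]
    - [0,0,0]
    - [0,0,0]
    - [0,0,0]
    - [0,0,0]
    - [0,0,0]
    - [0,0,0]
  grip: [50,50,50,50,50,50,50,50,50,50]

```text
clock: 11.45
tool_pos: [0.5841, -0.0675, 0.1492]
tool_rot: [0.449, -0.449, 0.547, -0.546]
force: [0.1, -0.0, -3.6]
finger_gap: 0.0672
```

It entered freely. Lowering on towards the floor.

Emit:
servo_tool:
  slide:
    - [0,6,0]
    - [0,6,0]
    - [0,6,0]
    - [0,6,0]
    - [0,5,0]
    - [0,4,0]
    - [0,4,0]
    - [0,3,0]
    - [0,2,0]
    - [0,0,0]
  rotation:
    - [0,0,0]
    - [0,0,0]
    - [0,0,0]
    - [0,0,0]
    - [0,0,0]
    - [0,0,0]
    - [0,0,0]
    - [0,0,0]
    - [0,0,0]
    - [0,0,0]
  grip: [50,50,50,50,50,50,50,50,50,50]

```text
clock: 12.45
tool_pos: [0.5844, -0.0676, 0.1076]
tool_rot: [0.449, -0.449, 0.546, -0.546]
force: [0.0, -0.5, -4.1]
finger_gap: 0.067
```

Emit:
servo_tool:
  slide:
    - [0,1,0]
    - [0,1,0]
    - [0,1,0]
    - [0,0.5,0]
    - [0,0,0]
    - [0,0,0]
    - [0,0,0]
    - [0,0,0]
    - [0,0,0]
    - [0,0,0]
  rotation:
    - [0,0,0]
    - [0,0,0]
    - [0,0,0]
    - [0,0,0]
    - [0,0,0]
    - [0,0,0]
    - [0,0,0]
    - [0,0,0]
    - [0,0,0]
    - [0,0,0]
  grip: [50,50,50,50,50,50,60,75,85,85]

```text
clock: 13.45
tool_pos: [0.5851, -0.0675, 0.1047]
tool_rot: [-0.449, 0.449, -0.546, 0.547]
force: [0.4, 0.4, 0.1]
finger_gap: 0.0771
```

Released onto the floor. Rising straight up and checking the seat.

Emit:
servo_tool:
  slide:
    - [0,0,0]
    - [0,-5,0]
    - [0,-10,0]
    - [0,-20,0]
    - [0,-30,0]
    - [0,-35,0]
    - [0,-40,0]
    - [0,-40,0]
    - [0,-40,0]
    - [0,-20,0]
  rotation:
    - [0,0,0]
    - [0,0,0]
    - [0,0,0]
    - [0,0,0]
    - [0,0,0]
    - [0,0,0]
    - [0,0,0]
    - [0,0,0]
    - [0,0,0]
    - [0,0,0]
  grip: [86,86,86,86,86,86,86,86,86,86]

```text
clock: 14.45
tool_pos: [0.5858, -0.0667, 0.3492]
tool_rot: [-0.451, 0.448, -0.545, 0.548]
force: [-0.3, 0.6, -0.5]
finger_gap: 0.0788
```

```bash
cat >> h.py <<'E'
BP=(.5665,-.1607,-.196)
E
python3 - <<'E'
from h import *
s=sense();C=cam("wrist");im=np.ascontiguousarray(vision.grab_frame("wrist")[:,:,::-1]);cv2.imwrite("pics/w6.png",im)
print(s["joint_positions"].round(2),s["tool_pos"])
h=cv2.cvtColor(im,cv2.COLOR_BGR2HSV);rr=(((h[...,0]<8)|(h[...,0]>172))&(h[...,1]>150)&(h[...,2]>90)).astype(np.uint8)
cs=max(cv2.findContours(rr,0,1)[0],key=cv2.contourArea);r=cv2.minAreaRect(cs);B=cast(C,cv2.boxPoints(r),.111)[:,:2];print(r,B.mean(0),"pred bay",boxT(BP)([[0,.095,0]]))
b=((abs(h[...,0].astype(int)-110)<12)&(h[...,1]>120)&(h[...,2]>60)).astype(np.uint8)
t=[boxT(BP)([[0,.172,.115]])[0],boxT(BP)([[-.065,-.075,0]])[0]];print(t);print(proj(C,t[:1]))
go([*t[1][:2],.345],down(-.196-np.pi/2))
E
```

```text
[ 0.85  0.45 -1.08  1.54  0.4   1.39 -0.45] [ 0.5858299  -0.06665585  0.34921473]
((318.5, 203.5), (3.0, 65.0), 90.0) [ 0.58392399 -0.07102482] pred bay [[ 0.58500101 -0.06751893  0.        ]]
[array([0.59999657, 0.00800679, 0.115     ]), array([ 0.48813847, -0.22160542,  0.        ])]
[[318.94390134 120.90340274]]
slide [171.3   5.7 -66.9] rot [-0.006  1.572 -0.007] slide in end axes [ 66.6   6.4 171.4]
```

View pics/w6.png

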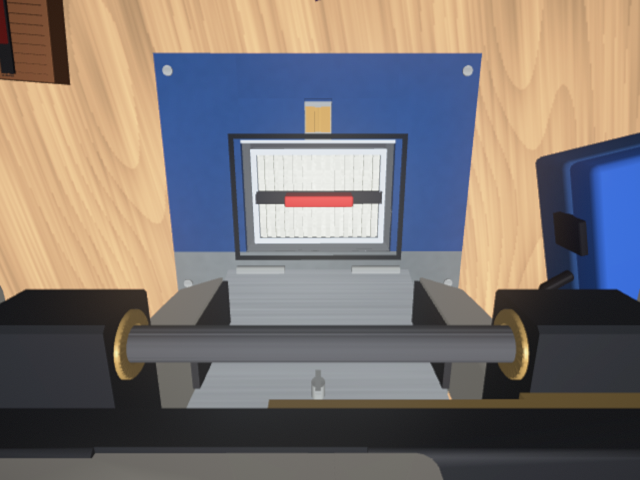

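The cassette sits centred inside the rim, with its rib at (318,203). Next I'll close the fingers and go over the hatch to its outer side.

Emit:
servo_tool:
  slide:
    - [17,0,-7]
    - [34,0,-13]
    - [40,0,-16]
    - [40,0,-16]
    - [30,0,-11]
    - [10,0,-4]
    - [0,0,0]
    - [0,0,0]
    - [0,0,0]
    - [0,0,0]
  rotation:
    - [0,0,0]
    - [0,0,0]
    - [0,0,0]
    - [0,0.1,0]
    - [0,0.12,0]
    - [0,0.12,0]
    - [0,0.14,0]
    - [0,0.14,0]
    - [0,0.14,0]
    - [0,0.14,0]
  grip: [0,0,0,0,0,0,0,0,0,0]

```text
clock: 15.5
tool_pos: [0.4812, -0.2187, 0.3449]
tool_rot: [-0.165, 0.165, -0.687, 0.688]
force: [0.6, -0.5, -0.3]
finger_gap: 0.0039
```

```bash
python3 - <<'E'
from h import *
s=sense();print(s["joint_positions"].round(2),s["tool_pos"],s["finger_gap"]);t=boxT(BP)([[-.065,-.075,0]])[0]
go([*t[:2],.285],down(-.196-np.pi/2))
E
```

```text
[ 1.16  0.25 -0.94  1.68  0.21  1.31 -0.91] [ 0.4811798  -0.21871053  0.34493523] 0.003943798423491798
slide [-4.9 59.9  5.7] rot [-0.001  0.667 -0.   ] slide in end axes [-7.4 59.9  1.5]
```

Emit:
servo_tool:
  slide:
    - [0,0,0]
    - [0,0,0]
    - [0,0,0]
    - [0,0,0]
    - [0,0,0]
    - [-7,10,1]
    - [0,25,0]
    - [0,25,0]
    - [0,14,0]
    - [0,0,0]
  rotation:
    - [0,0.12,0]
    - [0,0.14,0]
    - [0,0.14,0]
    - [0,0.14,0]
    - [0,0.125,0]
    - [0,0,0]
    - [0,0,0]
    - [0,0,0]
    - [0,0,0]
    - [0,0,0]
  grip: [0,0,0,0,0,0,0,0,0,0]

```text
clock: 16.5
tool_pos: [0.4866, -0.2208, 0.2681]
tool_rot: [-0.067, 0.065, 0.705, -0.703]
force: [-0.2, -0.5, 0.1]
finger_gap: 0.0003
```

Emit:
servo_tool:
  slide:
    - [0,0,-5]
    - [0,0,-7]
    - [0,0,-7]
    - [0,0,-8]
    - [0,0,-9]
    - [0,0,-9]
    - [0,0,-10]
    - [0,0,-10]
    - [0,0,-10]
    - [0,0,0]
  rotation:
    - [0,0,0]
    - [0,0,0]
    - [0,0,0]
    - [0,0,0]
    - [0,0,0]
    - [0,0,0]
    - [0,0,0]
    - [0,0,0]
    - [0,0,0]
    - [0,0,0]
  grip: [0,0,0,0,0,0,0,0,0,0]

```text
clock: 17.5
tool_pos: [0.504, -0.1484, 0.2765]
tool_rot: [0.065, -0.069, -0.702, 0.706]
force: [-10.4, -3.1, 32.1]
finger_gap: 0.0003
```

There's an unexpected 32 N upward, so I'll look before going on.

```bash
python3 - <<'E'
from h import *
s=sense();print(s["tool_pos"],s["force"],s["moment"]);print("tcp box",(boxT((0,0,.196))([s["tool_pos"]-[BP[0],BP[1],0]])))
sc=vision.grab_frame("scene")[:,:,::-1];w=vision.grab_frame("wrist")[:,:,::-1];t=vision.grab_frame("top")[:,:,::-1]
s=sense();print(s["force"])
R=lambda a:cv2.resize(a,(400,300),interpolation=cv2.INTER_CUBIC)
cv2.imwrite("pics/m7.png",np.hstack([cv2.resize(sc[140:320,190:370],(450,450),interpolation=2),cv2.resize(np.vstack([R(w),R(t[150:285,270:450])]),(300,450))]))
E
```

```text
[ 0.50396248 -0.14837802  0.27648128] [-10.37928381  -3.14861368  32.12726203] [-0.3829341   2.18092052  0.09992765]
tcp box [[-6.37398180e-02 -9.29687064e-05  2.76481278e-01]]
[-9.76286143 -2.74121567 31.38539982]
```

View pics/m7.png

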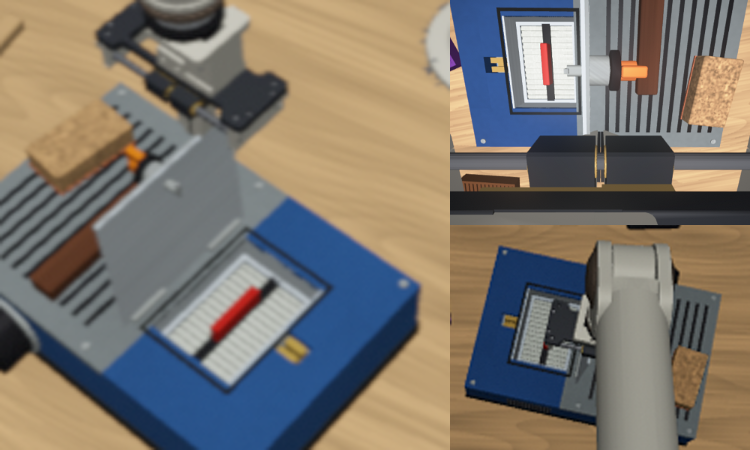

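The hatch is now about upright. Its free edge is caught under the knuckle above the finger, so I'll back off, rise and push with the fingertips only.

Emit:
servo_tool:
  slide:
    - [0,-10,2]
    - [0,-10,3]
    - [0,-10,0]
    - [0,0,0]
    - [0,0,-8]
    - [0,2,-8]
    - [0,2,-8]
    - [0,3,-8]
    - [0,4,-8]
    - [0,0,0]
  rotation:
    - [0,0,0]
    - [0,0,0]
    - [0,0,0]
    - [0,0,0]
    - [0,0,0]
    - [0,0,0]
    - [0,0,0]
    - [0,0,0]
    - [0,0,0]
    - [0,0,0]
  grip: [0,0,0,0,0,0,0,0,0,0]

```text
clock: 18.65
tool_pos: [0.5084, -0.1114, 0.2886]
tool_rot: [-0.066, 0.065, 0.704, -0.704]
force: [-0.6, 0.9, -0.3]
finger_gap: 0.0002
```

```bash
cat >> h.py <<'E'
def st():
    s=sense();print("box",(boxT((0,0,-BP[2]))([s["tool_pos"]-[BP[0],BP[1],0]])*1e3).round(1),"F",s["force"].round(1),"gap",round(s["finger_gap"],4));return s
E
python3 -c "
from h import *
s=st();R=rot(s['tool_rot']);print(R.round(3))"
```

```text
box [[-66.6  37.1 288.6]] F [-0.6  0.9 -0.3] gap 0.0002
[[-0.983 -0.001 -0.185]
 [ 0.185  0.001 -0.983]
 [ 0.001 -1.    -0.001]]
```

Emit:
servo_tool:
  slide:
    - [0,4,-10]
    - [0,5,-11]
    - [0,6,-14]
    - [0,8,-14]
    - [0,9,-13]
    - [0,10,-12]
    - [0,11,-10]
    - [0,12,-10]
    - [0,0,0]
    - [0,0,0]
  rotation:
    - [0,0,0]
    - [0,0,0]
    - [0,0,0]
    - [0,0,0]
    - [0,0,0]
    - [0,0,0]
    - [0,0,0]
    - [0,0,0]
    - [0,0,0]
    - [0,0,0]
  grip: [0,0,0,0,0,0,0,0,0,0]

```text
clock: 19.65
tool_pos: [0.5261, -0.0205, 0.2243]
tool_rot: [-0.067, 0.066, 0.704, -0.704]
force: [0.4, -0.5, 0.0]
finger_gap: 0.0004
```

```bash
python3 - <<'E'
from h import *
st();C=cam("scene");im=np.ascontiguousarray(vision.grab_frame("scene")[:,:,::-1]);cv2.imwrite("pics/s8.png",im)
h=cv2.cvtColor(im,cv2.COLOR_BGR2HSV);o=(abs(h[...,0].astype(int)-12)<6)&(h[...,1]>200)&(h[...,2]>150);o[:150]=0;o[340:]=0;o[:,:180]=0;o[:,380:]=0
ys,xs=np.nonzero(o);print("orange",len(xs),xs.mean(),ys.mean())
for a in np.arange(0,1.9,.2): print(a.round(1),proj(C,boxT(BP)(hat(a,[[0,.152,.043]]))).round(0).tolist(),end=" ")
E
```

```text
box [[-66.9 129.6 224.3]] F [ 0.4 -0.5  0. ] gap 0.0004
orange 28 243.14285714285714 202.21428571428572
0.0 [[305.0, 269.0]] 0.2 [[301.0, 261.0]] 0.4 [[295.0, 252.0]] 0.6 [[288.0, 242.0]] 0.8 [[280.0, 232.0]] 1.0 [[271.0, 223.0]] 1.2 [[262.0, 216.0]] 1.4 [[253.0, 209.0]] 1.6 [[244.0, 205.0]] 1.8 [[237.0, 202.0]]
```

```bash
python3 - <<'E'
from h import *
sc=cv2.imread("pics/s8.png");w=vision.grab_frame("wrist")[:,:,::-1]
cv2.imwrite("pics/m8.png",np.hstack([cv2.resize(sc[150:310,200:360],(480,480),interpolation=2),cv2.resize(w,(320,480))]))
E
```

```text
(no output)
```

View pics/m8.png

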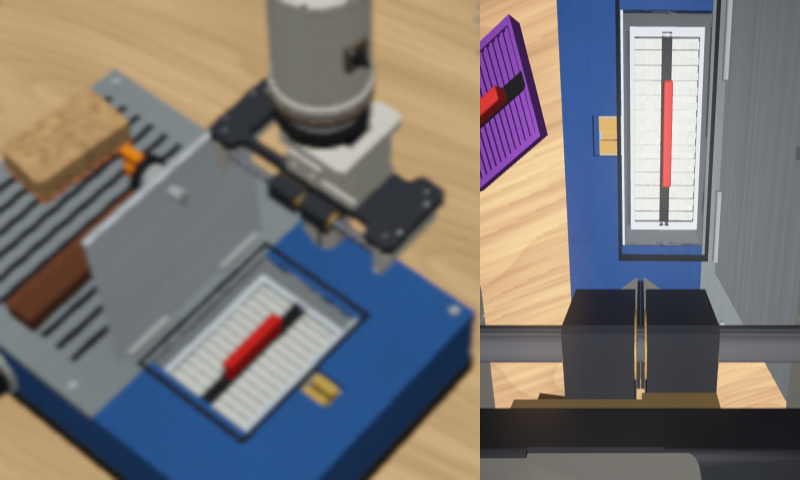

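```bash
python3 - <<'E'
from h import *
s=st();C=cam("scene");
for d in(-.04,-.02,0,.02,.04):
  q=proj(C,s["tool_pos"]-[0,0,d])[0];print(d,(q-[200,150])*3)
E
python3 -c "
import cv2;a=cv2.imread('pics/s8.png')[190:250,270:350];cv2.imwrite('pics/f8.png',cv2.resize(a,(800,600),interpolation=2))"
```

```text
box [[-66.3 128.9 224.8]] F [-0.4 -0.   0.2] gap 0.0005
-0.04 [323.57016676 210.66120982]
-0.02 [324.095701   224.79644372]
0 [324.60843246 238.58732234]
0.02 [325.10882333 252.04627777]
0.04 [325.59731384 265.18515077]
```

The hatch still stands at about 1.65 and the gripper slid over its edge, so it's now on the bay side. I'll go back over and push with the tool tilted, so that the fingertip leads onto the outer face.

Emit:
servo_tool:
  slide:
    - [0,-30,0]
    - [0,-45,0]
    - [0,-40,5]
    - [0,-20,20]
    - [0,0,35]
    - [0,0,40]
    - [0,0,40]
    - [0,0,40]
    - [0,0,40]
    - [0,0,30]
  rotation:
    - [0,0,0]
    - [0,0,0]
    - [0,0,0]
    - [0,0,0]
    - [0,0,0]
    - [0,0,0]
    - [0,0,0]
    - [0,0,0]
    - [0,0,0]
    - [0,0,0]
  grip: [0,0,0,0,0,0,0,0,0,0]

```text
clock: 20.75
tool_pos: [0.4779, -0.2704, 0.36]
tool_rot: [0.068, -0.068, -0.703, 0.704]
force: [-0.2, -0.5, -0.3]
finger_gap: 0.0
```

Emit:
servo_tool:
  slide:
    - [0,0,0]
    - [0,0,0]
    - [0,0,0]
    - [0,0,0]
    - [0,0,0]
    - [0,0,0]
    - [0,0,0]
    - [0,0,0]
    - [0,0,0]
    - [0,0,0]
  rotation:
    - [-0.07,0,0]
    - [-0.07,0,0]
    - [-0.07,0,0]
    - [-0.07,0,0]
    - [-0.07,0,0]
    - [-0.07,0,0]
    - [-0.07,0,0]
    - [-0.07,0,0]
    - [-0.07,0,0]
    - [-0.07,0,0]
  grip: [0,0,0,0,0,0,0,0,0,0]

```text
clock: 21.75
tool_pos: [0.479, -0.2679, 0.36]
tool_rot: [-0.04, 0.087, 0.903, -0.419]
force: [0.1, -0.6, 0.5]
finger_gap: 0.0005
```

```bash
python3 - <<'E'
from h import *
s=st();R=rot(s["tool_rot"]);print(R.round(2),s["joint_positions"].round(2))
Rb=Rn.from_rotvec([0,0,.196]).as_matrix()@R;print("tool y,z in box",Rb[:,1].round(3),Rb[:,2].round(3))
C=cam("top");im=np.ascontiguousarray(vision.grab_frame("scene")[:,:,::-1]);C=cam("scene")
cv2.imwrite("pics/s9.png",im)
h=cv2.cvtColor(im,cv2.COLOR_BGR2HSV);o=(abs(h[...,0].astype(int)-12)<6)&(h[...,1]>200)&(h[...,2]>150);o[:150]=0;o[340:]=0;o[:,:180]=0;o[:,380:]=0
ys,xs=np.nonzero(o);print("orange",len(xs),xs.mean(),ys.mean())
o0=cv2.cvtColor(cv2.imread("pics/scene0.png"),cv2.COLOR_BGR2HSV);o=(abs(o0[...,0].astype(int)-12)<6)&(o0[...,1]>200)&(o0[...,2]>150);o[:150]=0;o[340:]=0;o[:,:180]=0;o[:,380:]=0
ys,xs=np.nonzero(o);print("orange0",len(xs),xs.mean(),ys.mean())
for a in (1.5,1.6,1.7,1.8,1.9): print(a,proj(C,boxT(BP)(hat(a,[[0,.152,.043],[0,.175,0],[.095,.175,0]]))).round(1).tolist())
E
```

```text
box [[ -64.9 -122.1  360. ]] F [ 0.1 -0.6  0.5] gap 0.0005
[[-0.98  0.12 -0.14]
 [ 0.19  0.63 -0.75]
 [-0.   -0.76 -0.65]] [ 1.36  0.57 -0.82  1.45 -0.24  1.56 -1.16]
tool y,z in box [-0.002  0.645 -0.764] [ 0.005 -0.764 -0.645]
orange 27 243.0 202.22222222222223
orange0 14 233.92857142857142 198.07142857142858
1.5 [[248.4, 206.7], [260.4, 210.8], [233.0, 235.2]]
1.6 [[244.2, 204.6], [255.3, 207.1], [227.8, 231.3]]
1.7 [[240.4, 203.0], [250.3, 204.0], [222.8, 227.8]]
1.8 [[236.8, 201.9], [245.5, 201.3], [218.1, 224.9]]
1.9 [[233.5, 201.4], [240.9, 199.1], [213.6, 222.5]]
```

Emit:
servo_tool:
  slide:
    - [0,20,3]
    - [0,30,3]
    - [0,35,3]
    - [0,35,3]
    - [0,17,3]
    - [0,6,-7]
    - [0,6,-7]
    - [0,6,-7]
    - [0,6,-7]
    - [0,0,0]
  rotation:
    - [0,0,0]
    - [0,0,0]
    - [0,0,0]
    - [0,0,0]
    - [0,0,0]
    - [0,0,0]
    - [0,0,0]
    - [0,0,0]
    - [0,0,0]
    - [0,0,0]
  grip: [0,0,0,0,0,0,0,0,0,0]

```text
clock: 22.8
tool_pos: [0.501, -0.1534, 0.2456]
tool_rot: [-0.039, 0.085, 0.903, -0.42]
force: [0.2, 0.4, -1.0]
finger_gap: 0.0006
```

Emit:
servo_tool:
  slide:
    - [0,5,-6]
    - [0,5,-6]
    - [0,5,-6]
    - [0,5,-6]
    - [0,5,-6]
    - [0,5,-6]
    - [0,5,-6]
    - [0,0,0]
    - [0,0,0]
    - [0,0,0]
  rotation:
    - [0,0,0]
    - [0,0,0]
    - [0,0,0]
    - [0,0,0]
    - [0,0,0]
    - [0,0,0]
    - [0,0,0]
    - [0,0,0]
    - [0,0,0]
    - [0,0,0]
  grip: [0,0,0,0,0,0,0,0,0,0]

```text
clock: 23.8
tool_pos: [0.5109, -0.1005, 0.2451]
tool_rot: [-0.04, 0.085, 0.903, -0.419]
force: [-0.5, -0.6, -0.2]
finger_gap: 0.0001
```

```bash
cat >> h.py <<'E'
def ha(name="x"):
    "hatch angle from the orange wing in the scene view"
    C=cam("scene");im=np.ascontiguousarray(vision.grab_frame("scene")[:,:,::-1]);cv2.imwrite(f"pics/{name}.png",im)
    h=cv2.cvtColor(im,cv2.COLOR_BGR2HSV);o=(abs(h[...,0].astype(int)-12)<6)&(h[...,1]>200)&(h[...,2]>150);o[:150]=0;o[340:]=0;o[:,:180]=0;o[:,380:]=0
    ys,xs=np.nonzero(o);print("orange",len(xs),xs.mean() if len(xs) else 0,ys.mean() if len(xs) else 0)
    A=np.arange(0,2,.02);P=np.array([proj(C,boxT(BP)(hat(a,[[0,.152,.043]])))[0] for a in A])
    if len(xs): d=np.hypot(*(P-[xs.mean(),ys.mean()]).T);print("hatch~",A[d.argmin()].round(2),"err px",d.min().round(1))
E
python3 -c "
from h import *
st();ha('s10')"
```

```text
box [[-66.3  48.2 245.1]] F [-0.5 -0.6 -0.2] gap 0.0001
orange 39 255.2051282051282 209.3846153846154
hatch~ 1.36 err px 1.2
```

The hatch is moving now, at about 1.36. I'll straighten the tool while following the swing.

Emit:
servo_tool:
  slide:
    - [0,3.5,-3]
    - [0,3.3,-3]
    - [0,3,-3.2]
    - [0,3,-3.5]
    - [0,2.6,-3.7]
    - [0,2.4,-3.8]
    - [0,2,-4]
    - [0,1.8,-4]
    - [0,1.5,-4.2]
    - [0,1.2,-4.3]
  rotation:
    - [0.07,0,0]
    - [0.07,0,0]
    - [0.07,0,0]
    - [0.07,0,0]
    - [0.07,0,0]
    - [0.07,0,0]
    - [0.07,0,0]
    - [0.07,0,0]
    - [0.07,0,0]
    - [0.07,0,0]
  grip: [0,0,0,0,0,0,0,0,0,0]

```text
clock: 24.85
tool_pos: [0.5189, -0.0592, 0.2362]
tool_rot: [0.067, -0.067, -0.702, 0.705]
force: [-0.7, -3.8, -0.2]
finger_gap: 0.0002
```

```bash
python3 -c "
from h import *
st();ha('s11')"
```

```text
box [[-66.5  90.3 236.2]] F [-0.7 -3.8 -0.2] gap 0.0002
orange 51 272.8235294117647 223.7843137254902
hatch~ 0.98 err px 0.9
```

Emit:
servo_tool:
  slide:
    - [0,9,-10]
    - [0,10,-10]
    - [0,10,-10]
    - [0,9,-6]
    - [0,9,-5]
    - [0,9,-4]
    - [0,9,-3]
    - [0,8,-2]
    - [0,8,-2]
    - [0,8,0]
  rotation:
    - [0,0,0]
    - [0,0,0]
    - [0,0,0]
    - [0,0,0]
    - [0,0,0]
    - [0,0,0]
    - [0,0,0]
    - [0,0,0]
    - [0,0,0]
    - [0,0,0]
  grip: [0,0,0,0,0,0,0,0,0,0]

```text
clock: 25.9
tool_pos: [0.5289, -0.0065, 0.1464]
tool_rot: [-0.067, 0.067, 0.704, -0.704]
force: [0.6, -0.1, 3.2]
finger_gap: 0.0006
```

```bash
python3 -c "
from h import *
st();ha('s12')"
```

```text
box [[-66.9 143.9 146.4]] F [ 0.6 -0.1  3.2] gap 0.0006
orange 39 300.1794871794872 258.46153846153845
hatch~ 0.26 err px 0.7
```

Emit:
servo_tool:
  slide:
    - [0,5,0]
    - [0,5,0]
    - [0,4,0]
    - [0,3,0]
    - [0,2,0]
    - [0,1,0]
    - [0,1,0]
    - [0,0,0]
    - [0,0,0]
    - [0,0,0]
  rotation:
    - [0,0,0]
    - [0,0,0]
    - [0,0,0]
    - [0,0,0]
    - [0,0,0]
    - [0,0,0]
    - [0,0,0]
    - [0,0,0]
    - [0,0,0]
    - [0,0,0]
  grip: [0,0,0,0,0,0,0,0,0,0]

```text
clock: 26.95
tool_pos: [0.5288, -0.0073, 0.126]
tool_rot: [0.067, -0.067, -0.704, 0.704]
force: [0.0, 0.4, 1.4]
finger_gap: 0.0005
```

```bash
python3 -c "
from h import *
st();ha('s13')"
```

```text
box [[-66.8 143.1 126. ]] F [0.  0.4 1.4] gap 0.0005
orange 44 303.97727272727275 265.6818181818182
hatch~ 0.08 err px 0.7
```

Emit:
servo_tool:
  slide:
    - [0,2,0]
    - [0,2,0]
    - [0,2,0]
    - [0,1,0]
    - [0,1,0]
    - [0,1,0]
    - [0,1,0]
    - [0,0,0]
    - [0,0,0]
    - [0,0,0]
  rotation:
    - [0,0,0]
    - [0,0,0]
    - [0,0,0]
    - [0,0,0]
    - [0,0,0]
    - [0,0,0]
    - [0,0,0]
    - [0,0,0]
    - [0,0,0]
    - [0,0,0]
  grip: [0,0,0,0,0,0,0,0,0,0]

```text
clock: 28.0
tool_pos: [0.5288, -0.0074, 0.1159]
tool_rot: [0.067, -0.067, -0.704, 0.704]
force: [-0.4, 0.6, -0.6]
finger_gap: 0.0005
```

```bash
python3 -c "
from h import *
st();ha('s14')"
```

```text
box [[-66.9 143.  115.9]] F [-0.4  0.6 -0.6] gap 0.0005
orange 44 305.27272727272725 269.09090909090907
hatch~ 0.0 err px 0.6
```

Emit:
servo_tool:
  slide:
    - [0,1,0]
    - [0,1,0]
    - [0,1,0]
    - [0,1,0]
    - [0,0,0]
    - [0,0,0]
    - [0,0,0]
    - [0,0,0]
    - [0,0,0]
    - [0,0,0]
  rotation:
    - [0,0,0]
    - [0,0,0]
    - [0,0,0]
    - [0,0,0]
    - [0,0,0]
    - [0,0,0]
    - [0,0,0]
    - [0,0,0]
    - [0,0,0]
    - [0,0,0]
  grip: [0,0,0,0,0,0,0,0,0,0]

```text
clock: 29.05
tool_pos: [0.5289, -0.0073, 0.114]
tool_rot: [0.067, -0.067, -0.703, 0.705]
force: [-6.7, -2.1, 21.3]
finger_gap: 0.0003
```

```bash
python3 -c "
from h import *
st();ha('s15')"
```

```text
box [[-66.8 143.2 114. ]] F [-6.7 -2.1 21.3] gap 0.0003
orange 43 305.5813953488372 269.6511627906977
hatch~ 0.0 err px 0.8
```

The 21 N firm contact shows the hatch is fully shut. The fingertips touched at TCP height, not 19 mm ahead of it as described, so from here I'll go by feel. Next I'll rise, centre over the stud and turn the jaws across the wing.

Emit:
servo_tool:
  slide:
    - [0,-45,0]
    - [0,-35,0]
    - [-22,-30,-10]
    - [-22,-30,-10]
    - [-22,0,-10]
    - [0,0,0]
    - [0,0,0]
    - [0,0,0]
    - [0,0,0]
    - [0,0,0]
  rotation:
    - [0,0,0]
    - [0,0,0]
    - [0,0,0]
    - [0,0,0]
    - [0,0,0]
    - [0,-0.14,0]
    - [0,-0.14,0]
    - [0,-0.14,0]
    - [0,-0.14,0]
    - [0,-0.14,0]
  grip: [0,0,0,0,0,40,40,40,40,40]

```text
clock: 30.1
tool_pos: [0.5993, 0.01, 0.2517]
tool_rot: [0.18, -0.181, 0.684, -0.684]
force: [-0.6, -0.2, -0.1]
finger_gap: 0.0345
```

Emit:
servo_tool:
  slide:
    - [0,0,0]
    - [0,0,0]
    - [0,0,0]
    - [0,0,0]
    - [0,0,0]
    - [0,0,0]
    - [0,0,0]
    - [0,0,0]
    - [0,0,0]
    - [0,0,0]
  rotation:
    - [0,-0.14,0]
    - [0,-0.14,0]
    - [0,-0.14,0]
    - [0,-0.14,0]
    - [0,-0.14,0]
    - [0,-0.13,0]
    - [0,-0.04,0]
    - [0,0,0]
    - [0,0,0]
    - [0,0,0]
  grip: [40,40,40,40,40,40,40,40,40,40]

```text
clock: 31.1
tool_pos: [0.5994, 0.01, 0.252]
tool_rot: [-0.45, 0.45, -0.545, 0.545]
force: [0.1, -0.0, -0.5]
finger_gap: 0.0369
```

```bash
python3 - <<'E'
from h import *
s=st();ha('s16');print(s["joint_positions"].round(2))
C=cam("wrist");im=np.ascontiguousarray(vision.grab_frame("wrist")[:,:,::-1]);cv2.imwrite("pics/w16.png",im)
h=cv2.cvtColor(im,cv2.COLOR_BGR2HSV);o=((abs(h[...,0].astype(int)-12)<7)&(h[...,1]>190)&(h[...,2]>120)).astype(np.uint8)
cs=max(cv2.findContours(o,0,1)[0],key=cv2.contourArea);r=cv2.minAreaRect(cs);print(r,cv2.boundingRect(cs))
B=cast(C,cv2.boxPoints(r),.169)[:,:2];print("wing top",B.mean(0),np.linalg.norm(np.diff(B,axis=0),axis=1),[np.arctan2(*(B[i+1]-B[i])[::-1]).round(3) for i in(0,1)],"pred",boxT(BP)([[0,.172,0]]),"pred px",proj(C,boxT(BP)([[0,.172,.169],[0,.154,.169],[0,.19,.169]])))
R=rot(s["tool_rot"]);print("heading",np.arctan2(R[1,2],R[0,2]),R[:,1])
E
```

```text
box [[ -1.  173.9 252. ]] F [ 0.1 -0.  -0.5] gap 0.0369
orange 43 305.5813953488372 269.6511627906977
hatch~ 0.0 err px 0.8
[ 0.7   0.57 -1.08  1.64  0.53  1.25 -0.67]Traceback (most recent call last):
  File "<stdin>", line 5, in <module>
ValueError: max() iterable argument is empty
```

```bash
python3 - <<'E'
from h import *
C=cam("wrist");im=cv2.imread("pics/w16.png");h=cv2.cvtColor(im,cv2.COLOR_BGR2HSV);hh=h[...,0].astype(int)
print(proj(C,boxT(BP)([[0,.172,.169],[0,.154,.169],[0,.19,.169]])));print(h[225:262:6,290:352:6].tolist()[3])
o=((hh<20)&(h[...,1]>150)).astype(np.uint8);o[:150]=0;o[285:]=0;o[:,:250]=0;o[:,400:]=0
n,l,st_,ce=cv2.connectedComponentsWithStats(o);print(st_[1:],ce[1:])
i=1+st_[1:,4].argmax();m=(l==i);p=np.argwhere(m)[:,::-1];r=cv2.minAreaRect(p.astype(np.float32));print(r,h[m].mean(0))
for v in range(st_[i][1],st_[i][1]+st_[i][3],4): q=np.nonzero(m[v])[0];print(v,q.min() if len(q) else 0,q.max() if len(q) else 0,h[v,(q.min()+q.max())//2] if len(q) else 0)
E
```

```text
[[322.26248772 246.06337361]
 [322.07580658 272.35293527]
 [322.4564976  218.74173555]]
[[105, 8, 244], [107, 9, 246], [130, 16, 96], [13, 135, 250], [10, 140, 235], [15, 133, 250], [12, 138, 247], [15, 132, 252], [129, 18, 98], [109, 18, 200], [107, 7, 245]]
[] []Traceback (most recent call last):
  File "<stdin>", line 6, in <module>
ValueError: attempt to get argmax of an empty sequence
```

```bash
python3 - <<'E'
from h import *
C=cam("wrist");im=cv2.imread("pics/w16.png");h=cv2.cvtColor(im,cv2.COLOR_BGR2HSV);hh=h[...,0].astype(int)
o=((hh<22)&(h[...,1]>90)).astype(np.uint8);o[:150]=0;o[300:]=0;o[:,:270]=0;o[:,:]*=1;o[:,375:]=0
n,l,s_,ce=cv2.connectedComponentsWithStats(o);i=1+s_[1:,4].argmax();m=(l==i);print(s_[i],ce[i])
for v in range(s_[i][1],s_[i][1]+s_[i][3],5): q=np.nonzero(m[v])[0];print(v,q.min(),q.max(),h[v,(q.min()+q.max())//2])
d=((h[...,2]<120)&(h[...,1]<60));d[:190]=0;d[290:]=0;q=np.argwhere(d[:, 270:375]);print("flange rows",q[:,0].min(),q[:,0].max(),"cols",q[:,1].min()+270,q[:,1].max()+270)
E
```

```text
[ 307  210   28   59 1122] [320.51158645 238.64884135]
210 315 326 [  6 107 134]
215 314 327 [  7 125 163]
220 313 328 [ 16 134 250]
225 313 329 [ 15 133 250]
230 309 332 [ 15 134 250]
235 308 333 [ 15 132 250]
240 307 334 [ 15 132 250]
245 308 333 [ 15 132 250]
250 311 330 [ 14 133 250]
255 313 328 [ 14 132 250]
260 314 327 [ 14 132 250]
265 314 327 [ 13 133 250]
flange rows 208 289 cols 270 372
```

```bash
python3 -c "
import cv2;a=cv2.imread('pics/w16.png')[150:330,200:440];cv2.imwrite('pics/z16.png',cv2.resize(a,(800,600),interpolation=2))"
```

```text
(no output)
```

View pics/z16.png

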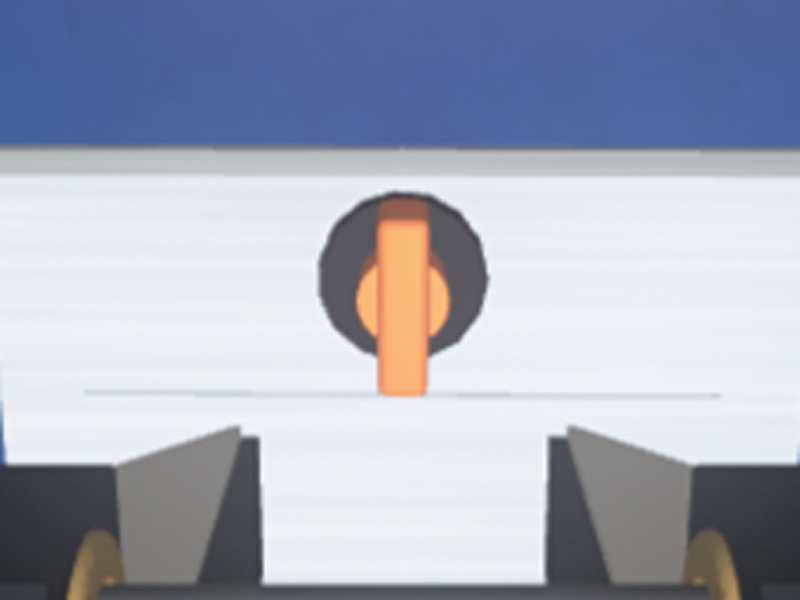

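The hatch is shut, and the wing (zoomed centre (403,307), i.e. pixel (321,242)) is square to the hinge and under the tool. It has a round hub of about 19 mm in its middle. I'll narrow the jaws so the tips land on the flange, then descend by feel.

Emit:
servo_tool:
  slide:
    - [-1,10,0]
    - [0,15,0]
    - [0,15,0]
    - [0,15,0]
    - [0,15,0]
    - [0,12,0]
    - [0,9,0]
    - [0,7,0]
    - [0,4,0]
    - [0,0,0]
  rotation:
    - [0,0,0]
    - [0,0,0]
    - [0,0,0]
    - [0,0,0]
    - [0,0,0]
    - [0,0,0]
    - [0,0,0]
    - [0,0,0]
    - [0,0,0]
    - [0,0,0]
  grip: [30,30,30,30,30,30,30,30,30,30]

```text
clock: 32.2
tool_pos: [0.5995, 0.0111, 0.1497]
tool_rot: [0.45, -0.45, 0.545, -0.545]
force: [-1.1, 0.1, 0.1]
finger_gap: 0.0274
```

Emit:
servo_tool:
  slide:
    - [0,1,0]
    - [0,1,0]
    - [0,1,0]
    - [0,0,0]
    - [0,0,0]
    - [0,0,0]
    - [0,0,0]
    - [0,0,0]
    - [0,0,0]
    - [0,0,0]
  rotation:
    - [0,0,0]
    - [0,0,0]
    - [0,0,0]
    - [0,0,0]
    - [0,0,0]
    - [0,0,0]
    - [0,0,0]
    - [0,0,0]
    - [0,0,0]
    - [0,0,0]
  grip: [30,30,30,30,30,30,30,30,30,30]

```text
clock: 33.2
tool_pos: [0.5996, 0.0111, 0.147]
tool_rot: [0.45, -0.45, 0.545, -0.545]
force: [-0.1, 0.8, -0.2]
finger_gap: 0.0276
```

```bash
python3 -c "
from h import *
s=st();print(s['moment'].round(2),s['tool_pos'][2])"
```

```text
box [[ -1.  174.9 147. ]] F [-0.1  0.8 -0.2] gap 0.0276
[-0.02 -0.06  0.02] 0.14701574251825728
```

Emit:
servo_tool:
  slide:
    - [0,1,0]
    - [0,1,0]
    - [0,0,0]
    - [0,0,0]
    - [0,0,0]
    - [0,0,0]
    - [0,0,0]
    - [0,0,0]
    - [0,0,0]
    - [0,0,0]
  rotation:
    - [0,0,0]
    - [0,0,0]
    - [0,0,0]
    - [0,0,0]
    - [0,0,0]
    - [0,0,0]
    - [0,0,0]
    - [0,0,0]
    - [0,0,0]
    - [0,0,0]
  grip: [30,30,30,0,0,0,0,0,0,0]

```text
clock: 34.2
tool_pos: [0.5996, 0.0111, 0.1451]
tool_rot: [0.45, -0.45, 0.545, -0.545]
force: [0.3, -0.1, 0.4]
finger_gap: 0.0098
```

```bash
python3 -c "
from h import *
s=st();print(s['moment'].round(2),s['tool_pos'][2]);s=st()"
```

```text
box [[ -1.  175.  145.1]] F [ 0.3 -0.1  0.4] gap 0.0098
[-0.03  0.02  0.01] 0.14506562772046694
box [[ -1.  175.  145.1]] F [ 0.3 -0.1  0.4] gap 0.0098
```

Gripped on the wing (gap 9.8 mm) with no side load. Now pressing, first 5 mm, which is safely above any possible stop.

Emit:
servo_tool:
  slide:
    - [0,1,0]
    - [0,1,0]
    - [0,1,0]
    - [0,1,0]
    - [0,1,0]
    - [0,0,0]
    - [0,0,0]
    - [0,0,0]
    - [0,0,0]
    - [0,0,0]
  rotation:
    - [0,0,0]
    - [0,0,0]
    - [0,0,0]
    - [0,0,0]
    - [0,0,0]
    - [0,0,0]
    - [0,0,0]
    - [0,0,0]
    - [0,0,0]
    - [0,0,0]
  grip: [0,0,0,0,0,0,0,0,0,0]

```text
clock: 35.2
tool_pos: [0.5996, 0.0111, 0.1401]
tool_rot: [0.45, -0.45, 0.545, -0.545]
force: [-1.3, 0.5, 2.8]
finger_gap: 0.0098
```

```bash
cat >> h.py <<'E'
def ft():
    s=sense();R=rot(s["tool_rot"]);print("z",(s["tool_pos"][2]*1e3).round(2),"F",s["force"].round(2),"M",s["moment"].round(3),"head",np.arctan2(R[1,2],R[0,2]).round(4),"gap",round(s["finger_gap"]*1e3,1))
E
python3 -c "
from h import *
ft()"
```

```text
z 140.07 F [-1.26  0.45  2.76] M [ 0.006  0.219 -0.079] head -0.19 gap 9.8
```

Emit:
servo_tool:
  slide:
    - [0,0.2,0]
    - [0,0.2,0]
    - [0,0.2,0]
    - [0,0.2,0]
    - [0,0,0]
    - [0,0,0]
    - [0,0,0]
    - [0,0,0]
    - [0,0,0]
    - [0,0,0]
  rotation:
    - [0,0,0]
    - [0,0,0]
    - [0,0,0]
    - [0,0,0]
    - [0,0,0]
    - [0,0,0]
    - [0,0,0]
    - [0,0,0]
    - [0,0,0]
    - [0,0,0]
  grip: [0,0,0,0,0,0,0,0,0,0]

```text
clock: 36.2
tool_pos: [0.5996, 0.0111, 0.1393]
tool_rot: [-0.45, 0.45, -0.545, 0.545]
force: [-1.4, 0.5, 2.1]
finger_gap: 0.0098
```

Emit:
servo_tool:
  slide:
    - [0,0.3,0]
    - [0,0.2,0]
    - [0,0.2,0]
    - [0,0.2,0]
    - [0,0,0]
    - [0,0,0]
    - [0,0,0]
    - [0,0,0]
    - [0,0,0]
    - [0,0,0]
  rotation:
    - [0,0,0]
    - [0,0,0]
    - [0,0,0]
    - [0,0,0]
    - [0,0,0]
    - [0,0,0]
    - [0,0,0]
    - [0,0,0]
    - [0,0,0]
    - [0,0,0]
  grip: [0,0,0,0,0,0,0,0,0,0]

```text
clock: 37.2
tool_pos: [0.5996, 0.0111, 0.1383]
tool_rot: [-0.45, 0.45, -0.545, 0.545]
force: [-0.7, 0.3, 2.7]
finger_gap: 0.0098
```

Emit:
servo_tool:
  slide:
    - [0,0.3,0]
    - [0,0.2,0]
    - [0,0.2,0]
    - [0,0.2,0]
    - [0,0,0]
    - [0,0,0]
    - [0,0,0]
    - [0,0,0]
    - [0,0,0]
    - [0,0,0]
  rotation:
    - [0,0,0]
    - [0,0,0]
    - [0,0,0]
    - [0,0,0]
    - [0,0,0]
    - [0,0,0]
    - [0,0,0]
    - [0,0,0]
    - [0,0,0]
    - [0,0,0]
  grip: [0,0,0,0,0,0,0,0,0,0]

```text
clock: 38.2
tool_pos: [0.5996, 0.0111, 0.1374]
tool_rot: [-0.45, 0.45, -0.545, 0.545]
force: [-1.5, 0.7, 3.2]
finger_gap: 0.0098
```

Emit:
servo_tool:
  slide:
    - [0,0.3,0]
    - [0,0.2,0]
    - [0,0.2,0]
    - [0,0.2,0]
    - [0,0,0]
    - [0,0,0]
    - [0,0,0]
    - [0,0,0]
    - [0,0,0]
    - [0,0,0]
  rotation:
    - [0,0,0]
    - [0,0,0]
    - [0,0,0]
    - [0,0,0]
    - [0,0,0]
    - [0,0,0]
    - [0,0,0]
    - [0,0,0]
    - [0,0,0]
    - [0,0,0]
  grip: [0,0,0,0,0,0,0,0,0,0]

```text
clock: 39.2
tool_pos: [0.5996, 0.0111, 0.1365]
tool_rot: [-0.45, 0.45, -0.545, 0.545]
force: [-1.9, 0.7, 3.7]
finger_gap: 0.0098
```

Emit:
servo_tool:
  slide:
    - [0,0.3,0]
    - [0,0.2,0]
    - [0,0.2,0]
    - [0,0.2,0]
    - [0,0,0]
    - [0,0,0]
    - [0,0,0]
    - [0,0,0]
    - [0,0,0]
    - [0,0,0]
  rotation:
    - [0,0,0]
    - [0,0,0]
    - [0,0,0]
    - [0,0,0]
    - [0,0,0]
    - [0,0,0]
    - [0,0,0]
    - [0,0,0]
    - [0,0,0]
    - [0,0,0]
  grip: [0,0,0,0,0,0,0,0,0,0]

```text
clock: 40.2
tool_pos: [0.5996, 0.0111, 0.1356]
tool_rot: [-0.45, 0.45, -0.545, 0.545]
force: [-2.0, 0.2, 5.0]
finger_gap: 0.01
```

Emit:
servo_tool:
  slide:
    - [0,0.2,0]
    - [0,0.2,0]
    - [0,0.2,0]
    - [0,0.2,0]
    - [0,0,0]
    - [0,0,0]
    - [0,0,0]
    - [0,0,0]
    - [0,0,0]
    - [0,0,0]
  rotation:
    - [0,0,0]
    - [0,0,0]
    - [0,0,0]
    - [0,0,0]
    - [0,0,0]
    - [0,0,0]
    - [0,0,0]
    - [0,0,0]
    - [0,0,0]
    - [0,0,0]
  grip: [0,0,0,0,0,0,0,0,0,0]

```text
clock: 41.2
tool_pos: [0.5996, 0.0111, 0.1349]
tool_rot: [-0.45, 0.45, -0.545, 0.545]
force: [-2.1, 0.3, 4.6]
finger_gap: 0.0099
```

Emit:
servo_tool:
  slide:
    - [0,0.3,0]
    - [0,0.2,0]
    - [0,0.2,0]
    - [0,0.2,0]
    - [0,0,0]
    - [0,0,0]
    - [0,0,0]
    - [0,0,0]
    - [0,0,0]
    - [0,0,0]
  rotation:
    - [0,0,0]
    - [0,0,0]
    - [0,0,0]
    - [0,0,0]
    - [0,0,0]
    - [0,0,0]
    - [0,0,0]
    - [0,0,0]
    - [0,0,0]
    - [0,0,0]
  grip: [0,0,0,0,0,0,0,0,0,0]

```text
clock: 42.2
tool_pos: [0.5996, 0.0111, 0.134]
tool_rot: [-0.45, 0.45, -0.545, 0.545]
force: [-1.5, 1.1, 3.7]
finger_gap: 0.0096
```

Emit:
servo_tool:
  slide:
    - [0,0.3,0]
    - [0,0.2,0]
    - [0,0.2,0]
    - [0,0.2,0]
    - [0,0,0]
    - [0,0,0]
    - [0,0,0]
    - [0,0,0]
    - [0,0,0]
    - [0,0,0]
  rotation:
    - [0,0,0]
    - [0,0,0]
    - [0,0,0]
    - [0,0,0]
    - [0,0,0]
    - [0,0,0]
    - [0,0,0]
    - [0,0,0]
    - [0,0,0]
    - [0,0,0]
  grip: [0,0,0,0,0,0,0,0,0,0]

```text
clock: 43.2
tool_pos: [0.5996, 0.0111, 0.1331]
tool_rot: [-0.45, 0.45, -0.545, 0.545]
force: [-1.7, 0.3, 4.5]
finger_gap: 0.0097
```

Emit:
servo_tool:
  slide:
    - [0,0.3,0]
    - [0,0.2,0]
    - [0,0.2,0]
    - [0,0.2,0]
    - [0,0,0]
    - [0,0,0]
    - [0,0,0]
    - [0,0,0]
    - [0,0,0]
    - [0,0,0]
  rotation:
    - [0,0,0]
    - [0,0,0]
    - [0,0,0]
    - [0,0,0]
    - [0,0,0]
    - [0,0,0]
    - [0,0,0]
    - [0,0,0]
    - [0,0,0]
    - [0,0,0]
  grip: [0,0,0,0,0,0,0,0,0,0]

```text
clock: 44.2
tool_pos: [0.5996, 0.0111, 0.1321]
tool_rot: [-0.45, 0.45, -0.545, 0.545]
force: [-2.1, 0.1, 5.0]
finger_gap: 0.0097
```

Emit:
servo_tool:
  slide:
    - [0,0.3,0]
    - [0,0.2,0]
    - [0,0.2,0]
    - [0,0.2,0]
    - [0,0,0]
    - [0,0,0]
    - [0,0,0]
    - [0,0,0]
    - [0,0,0]
    - [0,0,0]
  rotation:
    - [0,0,0]
    - [0,0,0]
    - [0,0,0]
    - [0,0,0]
    - [0,0,0]
    - [0,0,0]
    - [0,0,0]
    - [0,0,0]
    - [0,0,0]
    - [0,0,0]
  grip: [0,0,0,0,0,0,0,0,0,0]

```text
clock: 45.2
tool_pos: [0.5996, 0.0111, 0.1313]
tool_rot: [0.45, -0.45, 0.545, -0.545]
force: [-1.1, 0.3, 5.2]
finger_gap: 0.01
```

```bash
python3 - <<'E'
from h import *
ft();ha('s20')
im=cv2.cvtColor(np.ascontiguousarray(vision.grab_frame("wrist")[:,:,::-1]),cv2.COLOR_BGR2HSV)
o=((im[...,0]<22)&(im[...,1]>90)).astype(np.uint8);o[:150]=0;o[330:]=0;o[:,:250]=0;o[:,395:]=0
n,l,s,c=cv2.connectedComponentsWithStats(o);print(s[1:][s[1:,4]>50].tolist())
C=cam("wrist");t=sense()["tool_pos"];print("if not slipped, wing far top corner v",proj(C,t+[0,.018,.024]),"if slipped 10mm",proj(C,t+[0,.018,.034]))
E
```

```text
z 131.25 F [-1.07  0.3   5.2 ] M [ 0.116  0.34  -0.05 ] head -0.19 gap 10.0
orange 0 0 0
[[307, 265, 28, 61, 1577], [286, 310, 8, 20, 124], [348, 310, 9, 20, 122]]
if not slipped, wing far top corner v [[311.52391285 281.01970692]] if slipped 10mm [[310.87293357 291.99253755]]
```

Emit:
servo_tool:
  slide:
    - [0,0.3,0]
    - [0,0.2,0]
    - [0,0.2,0]
    - [0,0.2,0]
    - [0,0,0]
    - [0,0,0]
    - [0,0,0]
    - [0,0,0]
    - [0,0,0]
    - [0,0,0]
  rotation:
    - [0,0,0]
    - [0,0,0]
    - [0,0,0]
    - [0,0,0]
    - [0,0,0]
    - [0,0,0]
    - [0,0,0]
    - [0,0,0]
    - [0,0,0]
    - [0,0,0]
  grip: [0,0,0,0,0,0,0,0,0,0]

```text
clock: 46.3
tool_pos: [0.5997, 0.0111, 0.131]
tool_rot: [-0.45, 0.45, -0.545, 0.545]
force: [-2.8, -0.1, 9.0]
finger_gap: 0.0096
```

The bottom stop showed at z≈131.0 mm: about 14.1 mm of stroke, with 3 N above the spring. I'll back off 2.5 mm into the groove and try a very small twist.

Emit:
servo_tool:
  slide:
    - [0,-1,0]
    - [0,-1,0]
    - [0,-1,0]
    - [0,0,0]
    - [0,0,0]
    - [0,0,0]
    - [0,0,0]
    - [0,0,0]
    - [0,0,0]
    - [0,0,0]
  rotation:
    - [0,0,0]
    - [0,0,0]
    - [0,0,0]
    - [0,0,0]
    - [0,0.01,0]
    - [0,0.01,0]
    - [0,0,0]
    - [0,0,0]
    - [0,0,0]
    - [0,0,0]
  grip: [0,0,0,0,0,0,0,0,0,0]

```text
clock: 47.3
tool_pos: [0.5996, 0.0111, 0.1334]
tool_rot: [-0.445, 0.445, -0.55, 0.55]
force: [-0.7, 0.3, 4.4]
finger_gap: 0.0097
```

```bash
python3 -c "
from h import *
ft()"
```

```text
z 133.35 F [-0.72  0.32  4.4 ] M [0.118 0.23  0.002] head -0.2099 gap 9.7
```

Emit:
servo_tool:
  slide:
    - [0,0,0]
    - [0,0,0]
    - [0,0,0]
    - [0,0,0]
    - [0,0,0]
    - [0,0,0]
    - [0,0,0]
    - [0,0,0]
    - [0,0,0]
    - [0,0,0]
  rotation:
    - [0,0.01,0]
    - [0,0.01,0]
    - [0,0.01,0]
    - [0,0,0]
    - [0,0,0]
    - [0,0,0]
    - [0,0,0]
    - [0,0,0]
    - [0,0,0]
    - [0,0,0]
  grip: [0,0,0,0,0,0,0,0,0,0]

```text
clock: 48.3
tool_pos: [0.5996, 0.0111, 0.1334]
tool_rot: [-0.437, 0.437, -0.556, 0.556]
force: [-1.9, 1.1, 4.2]
finger_gap: 0.0098
```

```bash
python3 -c "
from h import *
ft()"
```

```text
z 133.37 F [-1.93  1.06  4.16] M [ 0.047  0.087 -0.018] head -0.2399 gap 9.8
```

Emit:
servo_tool:
  slide:
    - [0,0,0]
    - [0,0,0]
    - [0,0,0]
    - [0,0,0]
    - [0,0,0]
    - [0,0,0]
    - [0,0,0]
    - [0,0,0]
    - [0,0,0]
    - [0,0,0]
  rotation:
    - [0,0.01,0]
    - [0,0.01,0]
    - [0,0.01,0]
    - [0,0.01,0]
    - [0,0.01,0]
    - [0,0,0]
    - [0,0,0]
    - [0,0,0]
    - [0,0,0]
    - [0,0,0]
  grip: [0,0,0,0,0,0,0,0,0,0]

```text
clock: 49.3
tool_pos: [0.5996, 0.0111, 0.1334]
tool_rot: [-0.423, 0.422, -0.567, 0.567]
force: [-0.2, 1.1, 4.8]
finger_gap: 0.0099
```

```bash
python3 -c "
from h import *
ft()"
```

```text
z 133.37 F [-0.16  1.1   4.77] M [0.089 0.06  0.011] head -0.29 gap 9.9
```

No resisting moment at 0.1 rad, so the pin is in the groove. Turning on.

Emit:
servo_tool:
  slide:
    - [0,0,0]
    - [0,0,0]
    - [0,0,0]
    - [0,0,0]
    - [0,0,0]
    - [0,0,0]
    - [0,0,0]
    - [0,0,0]
    - [0,0,0]
    - [0,0,0]
  rotation:
    - [0,0.04,0]
    - [0,0.05,0]
    - [0,0.06,0]
    - [0,0.06,0]
    - [0,0.06,0]
    - [0,0.06,0]
    - [0,0.06,0]
    - [0,0.06,0]
    - [0,0.05,0]
    - [0,0,0]
  grip: [0,0,0,0,0,0,0,0,0,0]

```text
clock: 50.3
tool_pos: [0.6001, 0.0108, 0.1336]
tool_rot: [-0.269, 0.269, -0.654, 0.654]
force: [0.3, -0.4, 5.4]
finger_gap: 0.0101
```

```bash
python3 -c "
from h import *
ft();st()"
```

```text
z 133.6 F [ 0.27 -0.37  5.38] M [-0.094 -0.186 -0.002] head -0.7906 gap 10.1
box [[ -0.4 174.8 133.6]] F [ 0.3 -0.4  5.4] gap 0.0101
```

Emit:
servo_tool:
  slide:
    - [0,0,0]
    - [0,0.1,0]
    - [0,0,0]
    - [0,0,0]
    - [0,0,0]
    - [0,0,0]
    - [0,0,0]
    - [0,0,0]
    - [0,0,0]
    - [0,0,0]
  rotation:
    - [0,0.09,0]
    - [0,0.11,0]
    - [0,0.12,0]
    - [0,0.12,0]
    - [0,0.12,0]
    - [0,0.12,0]
    - [0,0.11,0]
    - [0,0.09,0]
    - [0,0.04,0]
    - [0,0,0]
  grip: [0,0,0,0,0,0,0,0,0,0]

```text
clock: 51.3
tool_pos: [0.6004, 0.0099, 0.1335]
tool_rot: [0.049, -0.05, -0.705, 0.706]
force: [1.4, -2.6, 4.4]
finger_gap: 0.0097
```

```bash
python3 -c "
from h import *
ft();st()"
```

```text
z 133.53 F [ 1.44 -2.63  4.41] M [-0.632 -0.403 -0.046] head -1.7098 gap 9.7
box [[ -0.  173.9 133.5]] F [ 1.4 -2.6  4.4] gap 0.0097
```

Turned 1.52 rad with almost no moment. I'll ease up towards the catch notch, open, and rise straight up.

Emit:
servo_tool:
  slide:
    - [0,-0.5,0]
    - [0,-0.5,0]
    - [0,-0.5,0]
    - [0,-0.5,0]
    - [0,0,0]
    - [0,0,0]
    - [0,0,0]
    - [0,0,0]
    - [0,0,0]
    - [0,0,0]
  rotation:
    - [0,0,0]
    - [0,0,0]
    - [0,0,0]
    - [0,0,0]
    - [0,0,0]
    - [0,0,0]
    - [0,0,0]
    - [0,0,0]
    - [0,0,0]
    - [0,0,0]
  grip: [0,0,0,0,0,0,35,35,35,35]

```text
clock: 52.3
tool_pos: [0.599, 0.0128, 0.1351]
tool_rot: [-0.049, 0.048, 0.706, -0.705]
force: [-0.4, 3.2, 4.1]
finger_gap: 0.0312
```

Emit:
servo_tool:
  slide:
    - [0,0,0]
    - [0,-2,0]
    - [0,-5,0]
    - [0,-10,0]
    - [0,-20,0]
    - [0,-25,0]
    - [0,-25,0]
    - [0,-20,0]
    - [0,-10,0]
    - [0,0,0]
  rotation:
    - [0,0,0]
    - [0,0,0]
    - [0,0,0]
    - [0,0,0]
    - [0,0,0]
    - [0,0,0]
    - [0,0,0]
    - [0,0,0]
    - [0,0,0]
    - [0,0,0]
  grip: [35,35,35,35,35,35,35,35,35,35]

```text
clock: 53.3
tool_pos: [0.6005, 0.0109, 0.254]
tool_rot: [0.048, -0.05, -0.705, 0.706]
force: [1.2, 0.5, -0.1]
finger_gap: 0.0322
```

```bash
python3 - <<'E'
from h import *
ft();C=cam("wrist");im=np.ascontiguousarray(vision.grab_frame("wrist")[:,:,::-1]);cv2.imwrite("pics/w30.png",im)
h=cv2.cvtColor(im,cv2.COLOR_BGR2HSV);o=((h[...,0]<22)&(h[...,1]>90)).astype(np.uint8);o[:150]=0;o[300:]=0;o[:,:230]=0;o[:,415:]=0
n,l,s,c=cv2.connectedComponentsWithStats(o);i=1+s[1:,4].argmax();print(s[i],c[i],cv2.minAreaRect(np.argwhere(l==i)[:,::-1].astype(np.float32)))
p=np.argwhere(l==i)[:,::-1];print("rows of max width",[(v,np.ptp(p[p[:,1]==v,0])) for v in range(p[:,1].min(),p[:,1].max()+1,3)])
R=rot(sense()["tool_rot"])
t=boxT(BP)([[-.001,.1748,0]])[0]
for d in(0,.0117,.014): 
  X=np.array([t+R[:,0]*a+R[:,2]*b+[0,0,.169-d] for a,b in((-.018,-.005),(.018,-.005),(.018,.005),(-.018,.005))]);q=proj(C,X);print("drop",d,q.round(1).tolist())
ha('s30')
E
```

```text
z 254.03 F [ 1.16  0.46 -0.13] M [0.053 0.063 0.027] head -1.7104 gap 32.2
[ 230  150   18  140 2286] [238.01618548 218.58005249] ((238.5, 219.5), (139.0, 17.0), 90.0)
rows of max width [(150, np.int64(17)), (153, np.int64(17)), (156, np.int64(17)), (159, np.int64(17)), (162, np.int64(16)), (165, np.int64(16)), (168, np.int64(16)), (171, np.int64(16)), (174, np.int64(16)), (177, np.int64(16)), (180, np.int64(16)), (183, np.int64(16)), (186, np.int64(16)), (189, np.int64(16)), (192, np.int64(16)), (195, np.int64(16)), (198, np.int64(16)), (201, np.int64(16)), (204, np.int64(16)), (207, np.int64(16)), (210, np.int64(4)), (213, np.int64(16)), (216, np.int64(16)), (219, np.int64(16)), (222, np.int64(16)), (225, np.int64(16)), (228, np.int64(16)), (231, np.int64(16)), (234, np.int64(16)), (237, np.int64(16)), (240, np.int64(16)), (243, np.int64(16)), (246, np.int64(16)), (249, np.int64(16)), (252, np.int64(16)), (255, np.int64(16)), (258, np.int64(16)), (261, np.int64(16)), (264, np.int64(16)), (267, np.int64(16)), (270, np.int64(16)), (273, np.int64(16)), (276, np.int64(16)), (279, np.int64(16)), (282, np.int64(16)), (285, np.int64(16)), (288, np.int64(11))]
drop 0 [[313.2, 216.5], [313.4, 269.9], [328.6, 269.9], [329.0, 216.5]]
drop 0.0117 [[313.5, 212.5], [313.7, 263.9], [328.3, 263.9], [328.6, 212.5]]
drop 0.014 [[313.5, 211.8], [313.8, 262.8], [328.2, 262.8], [328.5, 211.8]]
orange 45 305.6 271.24444444444447
hatch~ 0.0 err px 2.0
```

```bash
python3 - <<'E'
from h import *
im=cv2.imread("pics/w30.png");h=cv2.cvtColor(im,cv2.COLOR_BGR2HSV);o=((h[...,0]<22)&(h[...,1]>90)).astype(np.uint8);o[:190]=0;o[300:]=0;o[:,:285]=0;o[:,360:]=0
n,l,s,c=cv2.connectedComponentsWithStats(o);i=1+s[1:,4].argmax();print(s[i],c[i]);p=np.argwhere(l==i)[:,::-1]
r=[(v,p[p[:,1]==v,0].min(),p[p[:,1]==v,0].max()) for v in range(p[:,1].min(),p[:,1].max()+1,3)];print(np.array(r).tolist())
P=[(v,(a+b)/2) for v,a,b in r];k=np.polyfit(*np.array(P).T,1);print("tilt of wing in picture",k[0])
m0=cv2.cvtColor(cv2.imread("pics/s16.png"),cv2.COLOR_BGR2HSV);m1=cv2.cvtColor(cv2.imread("pics/s30.png"),cv2.COLOR_BGR2HSV)
for m in(m0,m1):
  q=(abs(m[...,0].astype(int)-12)<6)&(m[...,1]>200)&(m[...,2]>150);q[:240]=0;q[300:]=0;q[:,:280]=0;q[:,335:]=0
  y,x=np.nonzero(q);w,V=np.linalg.eigh(np.cov(np.c_[x,y].T));print("scene wing",x.mean(),y.mean(),x.min(),x.max(),y.min(),y.max(),V[:,1])
C=cam("scene")
for d in(0,.0025,.0117):print(d,proj(C,boxT(BP)([[0,.1748,.158-d]])))
E
```

```text
[ 309  209   27   57 1060] [322.30188679 236.73962264]
[[209, 317, 327], [212, 316, 329], [215, 316, 329], [218, 315, 330], [221, 315, 330], [224, 314, 330], [227, 312, 333], [230, 311, 334], [233, 310, 335], [236, 309, 335], [239, 309, 335], [242, 310, 335], [245, 311, 334], [248, 314, 331], [251, 315, 330], [254, 316, 329], [257, 316, 329], [260, 316, 329], [263, 316, 329]]
tilt of wing in picture 0.0035087719298252606
scene wing 305.5813953488372 269.6511627906977 302 310 266 272 [-0.89884381 -0.4382691 ]
scene wing 305.6 271.24444444444447 301 309 267 275 [-0.79038848  0.61260595]
0 [[305.60713248 270.05652607]]
0.0025 [[305.63197578 270.55815054]]
0.0117 [[305.72275679 272.39115821]]
```

The wing stayed along the hinge line (about 1.51 rad) and is held down about 9–11 mm, the hatch is shut and the robot is clear. Handing in.

```bash
python3 -c "
from cell import env
print(env.finish_job())"
```

```text
the job is handed in; nothing more can be done
None
```

The cassette is back in its bay, the hatch is shut and the wing stud is turned and locked. I handed the job in at about 53 s; no verdict is reported.

**What I did**
- I put the white cassette flat in the bay and swung the hatch shut until it met firm contact at 21 N.
- I pressed the stud in small steps and felt the bottom stop at about 14.1 mm of stroke. The peak reading was 9 N, about 3 N of it above the spring.
- I backed off about 2.5 mm, found the groove with a tiny twist that met no moment, turned the wing 1.52 rad clockwise, eased up and let go.

**Last checks**
- **Wing:** it lies along the hinge line, at about 1.51 rad. The wrist view puts it 9–11 mm below its free height.
- **Hatch:** it reads as shut (0 rad) in the scene view.
- **Robot:** it is clear, with the tool about 10 cm above the wing.
- **Cassette:** I last saw it before shutting the hatch, centred to within about 4 mm.

**What went wrong or disagreed**
- The first grasp missed the rib.
- The first hatch push caught the free edge (32 N on the wrist) and slid over it, so I pushed again with the tool tilted.
- The fingertips touched things near TCP height, not 19 mm ahead of it as described, so I relied on force there.
- I did not re-measure the loose items, such as the sanding block and rail blank, at the end. They looked unmoved in the later pictures.

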